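# Load the drying bar and bring it level

### The arm

A 6-joint arm with a two-finger parallel gripper is mounted at the origin on the work surface. World frame = base frame: x ahead of the robot, y to its left, z up, the work surface at z = 0. Lengths are in mm, angles in rad, forces in N, time in s.
With the tool pointing down it reaches from about 325 to 1000 mm from the base axis. Payload 5.1 kg.
Tool frame: the origin (TCP) lies at the very end of the fingers, on their centre line; the grasp point (between the pads) lies 19 mm behind it; z points along the fingers, y is the line along which they close (so a half turn about z gives the same grasp; the last joint's range is limited). The gripper opens to 85 mm and grips with 20 to 120 N. Pads are 22 mm wide; open, the fingers measure 114 mm over their backs; the gripper's body (76 mm by 85 mm) begins 54 mm behind the grasp point. The pads swing forward as they close: fully open they stand 13 mm farther back than shut.
Start: joints at [-1.265, 0.124, 1.65, -0, 1.367, -0.083], TCP at [246.368, -601.488, 231.322] pointing down, gripper open.
Joint ranges: [-2.61, 2.61], [-1.02, 2.33], [0.03, 2.71], [-1.35, 4.49], [0.32, 2.68], [-2.91, 2.91]. Speed limits (rad/s): [2.57, 2.57, 3.14, 3.14, 3.14, 3.14].

### API

Orientations are given as a unit quaternion [w, x, y, z].
In Python, from plant import * gives the robot as it stands.
- The arm moves only by the tool step_arm, never from a script. Its argument "deltas" is a list of rows, each a list of 5 numbers: the opening, from 0 (shut) to 1 (fully open), then the shift along the tool's x, y, z in cm, then the turn about the tool's z in rad. A call has 1 to 8 rows; each row is the pose to reach, as a shift and turn from the pose commanded when the call began, along the tool's axes at that moment; what a row does not reach only later rows make up. A row lasts 1/10 s, in which the tool goes at most 50 mm and 8.59 degrees, less where a joint would pass 70% of its speed; a pose out of reach is approached as far as the arm can. A call with a gripper value outside its range is refused whole. The fingers move at their own pace and stop on an object; the grip force is fixed at half the most. Time passes only in rows, so rows that repeat a pose let the fingers close. It gives the time, the measured TCP pose, the force, the opening and the grip force at its end, in the units of the state.
- read_state(): the state, without advancing time (a new reading comes with each control period).
- read_camera(name): name is "scene" or "top"; returns a dict with "color" (480x640x3 uint8, red, green, blue), "mtx" (3x3 intrinsics, pixels), "R" (3x3) and "t" (3): a world point X has camera coordinates R X + t. Camera axes: x right, y down, z forward; pixel columns grow to the right and rows downward; lengths in mm; the calibration is good to about 2 mm. A picture is of the moment at which its call begins. There is no depth.
- job_done(): hands the job in; it is judged then, once.
The state is a dict: "t": time; "joint_positions": joint angles; "qd": joint speeds; "tau": joint torques, N m; "tool_pos": TCP position; "eef_rot": TCP orientation; "force": force on the tool from outside, world axes, zero at the start; "ft_torque": the same for the moment, N m; "width": finger opening in mm; "finger_force": force on a finger pad.
Only numpy, scipy, OpenCV 4.12 (cv2) and the standard library are available. Lean on these libraries where they do the work, as an engineer would, in place of code of your own. Each camera call takes 0.05 s, during which the arm holds its last target. There are 200 camera calls.

### The job

Hang the two clipped bases from the wooden rack on the two empty outer places of the pivoting drying bar: first the big one on the side that stands high, then the small one on the opposite side, so that the bar ends level. Keep the bar from ever tipping more than 13 degrees, leave the finished base and the spare clip hanging where they are, and do not shift the things standing on the bench.

Things in the scene. Friction and masses are not known exactly. Their poses are not given: they have to be found in the camera images.
- big_base: Brown resin base 60 x 60 x 7 mm upright in a steel clip with a hook; 60 g; stands on edge in the rack. Origin: the hook's crown (inside top), which rests on the rod. z up, x square to the base, away from its thumb lever and the robot. Below the origin: clip body 40 to 60 mm down, 20 wide, 12 thick; base 60 to 120 mm down, centred on x = 0.
- big_hook_tip (a point): End of big_base's hook, at x 15, z -21 mm in its frame; axes as the body. The hook is a strip 10 mm wide (y), 3 thick: stem at x = -11, crown at 0, short leg at +11 flaring to this tip; 19 mm wide inside. It is open to +x between this tip and the clip (18 mm lower): the rod must pass under the tip from the +x side, then sit up in the crown.
- big_lever (a point): Grip point on big_base's thumb lever, at x -26, z -22 mm in its frame; axes as the body. The lever is a steel bar 16 mm wide (along y: pinch this), 5 thick, 45 long, leaning 40 degrees from vertical, its upper end towards -x (the robot). It reaches 14 mm beyond this point at the top, 31 mm below. Fingers lying along it, closing along y, reach 20 mm past this point freely.
- small_base: The same clip, hook and lever as big_base with the same origin and axes, holding a base of 40 x 40 x 7 mm (60 to 100 mm below the origin); 39 g. Stands beside the big one in the rack's groove; which of them stands left is random.
- small_lever (a point): Grip point on small_base's thumb lever, the same lever and offset as big_lever.
- hung_base: A finished 60 mm base just like big_base (60 g), already hanging on the left or the right inner place (random); the bar starts low on its side. Stays there. Origin: the crown of its hook.
- spare_clip: The same clip with hook and lever but no base, 20 g, hanging on the other inner place, on the side that starts high. Stays there. Origin: the crown of its hook.
- bar (a joint): Tilt of the bar, rad: 0 level, positive = left end up; stops at +-0.45. It turns about the x axis of point pivot and, weighted below, rests at a tilt that grows with the unbalance: about 0.1 at the start, 0.14 the other way with the big base hung on the high side, 0 when done. Damped, settles in about 1 s; 0.15 N moves an outer place 10 mm. Let it sink by the weight or ease it down.
- pivot (a point): The bar's pivot on the fixed stand, 250 mm above the bench; x away from the robot, y left along the level bar, z up. The bar: a steel rod 8 mm thick, 352 long, its centre line 50 mm below the pivot, on a strap 26 mm wide; a bob hangs under its middle. Each of its four places lies between two rubber rings 15 mm across, 20 mm apart. The post stands behind, at x = 41 to 59 mm.
- stand: Fixed stand, origin on the bench under the rod's middle, axes as point pivot. Steel foot 170 x 200 x 12 mm. A lamp housing runs above the rod: x = -8 to 28 mm, y = -179 to 179, underside 288 mm above the bench, so 88 over the level rod. It bars a hand coming straight down: come in under it from the robot's side, the tool about 40 degrees from vertical.
- left_outer (a point): Outer place, left (+y) arm: point on top of the rod midway between its two rings, 150 mm from the middle; moves and turns with the bar. Empty at the start. A hook hangs here when its crown rests on this point (5 mm play either way along the rod).
- left_inner (a point): Inner place on the left arm: top of the rod, 80 mm from the middle; taken at the start.
- right_inner (a point): Inner place on the right (-y) arm: top of the rod, 80 mm from the middle; taken at the start.
- right_outer (a point): Outer place on the right arm: top of the rod, 150 mm from the middle; empty at the start. As left_outer.
- rack: Fixed wooden rack 74 x 190 mm, 30 high, with a groove 9 mm wide, 18 deep along its y axis in which the two bases stand on edge at y = -50 and +50 mm. Origin under its centre. Lift the bases straight up, 20 mm or more, to clear it.
- round_base: Bystander: brown round base with a rim, 60 mm across, 10 mm high, lying on the bench. Origin under its centre.
- paint_pot: Bystander: small grey paint pot with white cap, 34 mm across, 42 mm high. Origin under its centre.
- glue_bottle: Bystander: yellow glue bottle, 34 mm across, 85 mm high. Origin under its centre.
There are look-alikes about, which are no part of the job. What is shaped like the small_base but green or orange is not meant. What is shaped like the big_base but purple is not meant.

How it is judged:
By the outcome, as a careful person would: the job done as asked, in the order asked, and still so for the second after the job is handed in, with the robot touching nothing.
It also fails if it takes over 66 s, if anything falls off the work surface, if the arm or the gripper's body presses on something with over 40 N, if the wrist force passes 120 N, or if a joint passes its speed limit or range.

## Working session

There is one attempt and no reset: what is moved stays moved. The work goes in short steps, Python scripts to look and compute and a tool call to move; the robot and the scene stay as the last step left them, time stands still between calls to the robot, and variables do not carry over. Pictures are saved under pics/ and viewed, at most 10 in all, crops included, and the job is handed in when it is done.

Besides the shell and the picture viewer there is one more tool, called after "Request:" as name([rows], argument=value, ...), one row to a line, values as JSON. step_arm: Moves the arm, as the interface text tells. Its arguments: {"type":"object","properties":{"deltas":{"type":"array"}},"required":["deltas"]}

```bash
ls; mkdir -p pics; python3 - <<'E'
from plant import *
import cv2,numpy as np
s=read_state();print(s)
for n in("scene","top"):
    c=read_camera(n);cv2.imwrite(f"pics/{n}0.png",cv2.cvtColor(c["color"],cv2.COLOR_RGB2BGR))
    print(n,c["mtx"].tolist(),c["R"].tolist(),c["t"].tolist())
E
```

```text
pics
{'t': 0.0, 'joint_positions': array([-1.26454823e+00,  1.24480193e-01,  1.65165389e+00, -1.67513764e-05,
        1.36749627e+00, -8.26138394e-02]), 'qd': array([ 4.51440612e-04, -2.22697930e-03, -5.50676543e-04, -5.04812254e-05,
       -1.66291361e-03,  9.66719984e-04]), 'tau': array([ 1.56867056e-03, -4.23611283e+01, -3.65450227e+01, -6.88786031e-05,
        7.03590093e-03, -2.26640786e-06]), 'tool_pos': array([ 246.21670379, -600.91230603,  230.08102764]), 'eef_rot': array([-1.01157005e-03,  9.81156932e-01,  1.93209826e-01, -1.21837651e-04]), 'force': array([ 0.77990723, -1.35344678,  0.35132981]), 'ft_torque': array([-0.02109599,  0.0178989 , -0.01161996]), 'finger_force': 0.0, 'width': 85.45133602727357}
scene [[590.76307675568, 0.0, 320.8871186582283], [0.0, 590.76307675568, 241.88376980333146], [0.0, 0.0, 1.0]] [[-0.2979648832209458, 0.9544566858806791, -0.015144739839255844], [0.7610186692909159, 0.22793955295958312, -0.6073665657469702], [-0.5762529942289337, -0.1924993375943305, -0.7942773392637689]] [290.3610982912638, -255.7102709723562, 1629.3049490857773]
top [[496.3631308660858, 0.0, 318.40454065866896], [0.0, 496.3631308660858, 240.39899535800384], [0.0, 0.0, 1.0]] [[-0.021769657310100575, -0.9995919233336312, 0.018495102778107942], [-0.9804204584501007, 0.0177234587800246, -0.19611630136571306], [0.19570847368751101, -0.022402361818450314, -0.9804062053617675]] [-130.58380837304475, 553.6620993173566, 1090.182992864016]
```

View pics/scene0.png

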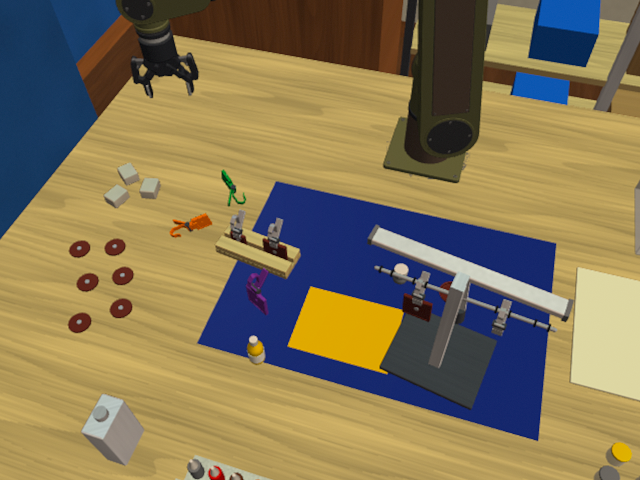

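View pics/top0.png

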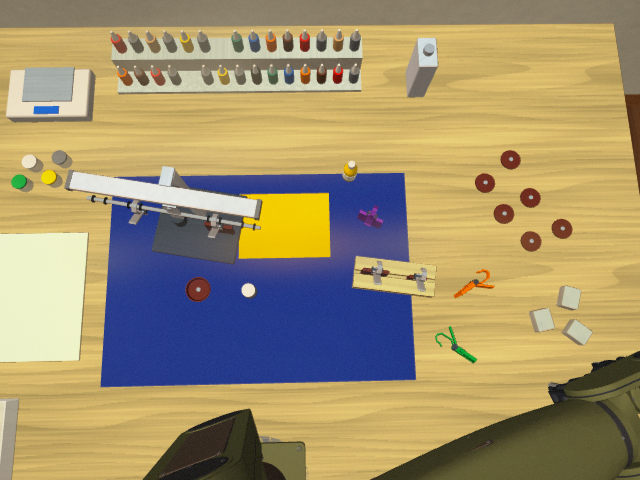

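```bash
cat > h.py <<'E'
import numpy as np,cv2
from plant import *
C={"scene":(np.array([[590.76307675568,0,320.8871186582283],[0,590.76307675568,241.88376980333146],[0,0,1]]),np.array([[-0.2979648832209458,0.9544566858806791,-0.015144739839255844],[0.7610186692909159,0.22793955295958312,-0.6073665657469702],[-0.5762529942289337,-0.1924993375943305,-0.7942773392637689]]),np.array([290.3610982912638,-255.7102709723562,1629.3049490857773])),
"top":(np.array([[496.3631308660858,0,318.40454065866896],[0,496.3631308660858,240.39899535800384],[0,0,1]]),np.array([[-0.021769657310100575,-0.9995919233336312,0.018495102778107942],[-0.9804204584501007,0.0177234587800246,-0.19611630136571306],[0.19570847368751101,-0.022402361818450314,-0.9804062053617675]]),np.array([-130.58380837304475,553.6620993173566,1090.182992864016]))}
def ray(n,u,v):
    K,R,t=C[n]; d=R.T@np.linalg.inv(K)@[u,v,1]; return -R.T@t,d
def onz(n,u,v,z):
    o,d=ray(n,u,v); return (o+d*(z-o[2])/d[2]).round(1)
def tri(a,b):
    A=[];B=[]
    for n,p in(("scene",a),("top",b)):
        o,d=ray(n,*p); d/=np.linalg.norm(d); P=np.eye(3)-np.outer(d,d); A.append(P);B.append(P@o)
    x=np.linalg.lstsq(np.vstack(A),np.hstack(B),rcond=None)[0]; r=np.linalg.norm(np.vstack(A)@x-np.hstack(B)); return x.round(1),round(r,1)
def proj(n,X):
    K,R,t=C[n]; c=K@(R@np.array(X)+t); return c[:2]/c[2]
def crop(n,x0,y0,x1,y1,f):
    im=cv2.cvtColor(read_camera(n)["color"],cv2.COLOR_RGB2BGR)[y0:y1,x0:x1]
    return cv2.resize(im,None,fx=f,fy=f,interpolation=cv2.INTER_CUBIC)
E
python3 - <<'E'
from h import *
a=crop("scene",205,195,315,285,3.6);b=crop("top",345,245,455,335,3.6)
c=crop("scene",360,215,580,365,1.8); d=crop("top",60,150,280,300,1.8)
r1=np.hstack([a[:300,:396],b[:300,:396]]);r2=np.hstack([c,d])
cv2.imwrite("pics/c1.png",np.vstack([r1,r2[:, :792]]))
for p in[(352,257),(437,262),(435,297),(353,289)]:print(onz("top",*p,30))
for p in[(401,305),(496,345),(473,404),(381,368)]:print(onz("scene",*p,12))
E
```

```text
[ 514.9 -220.3   30. ]
[ 499.3 -420.1   30. ]
[ 417.4 -409.8   30. ]
[ 439.7 -220.    30. ]
[516.8  43.9  12. ]
[555.2 257.6  12. ]
[699.3 230.6  12. ]
[677.2  37.7  12. ]
```

View pics/c1.png

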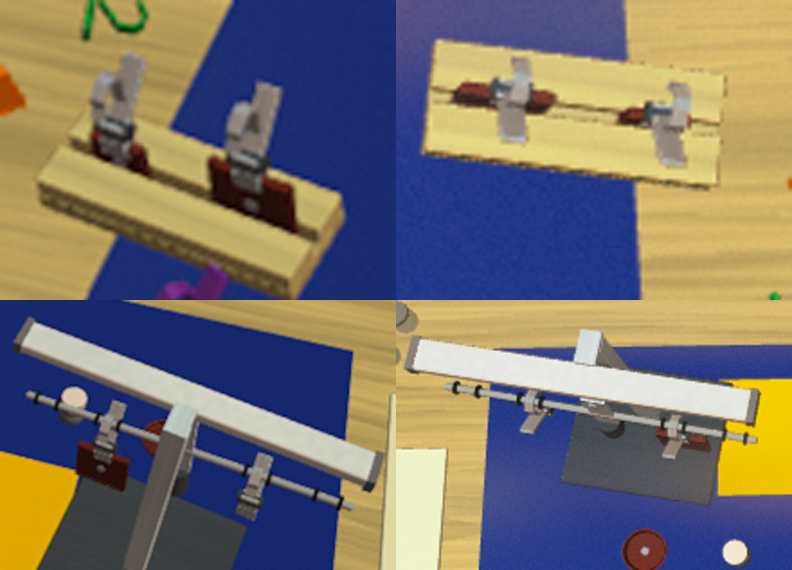

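Request:
step_arm([
  [0.5,0,0,-0.1,0],
])

```text
t: 0.4
tool_pos: [246.3, -601.3, 232.0]
eef_rot: [-0.0, 0.981, 0.193, -0.0]
force: [-0.1, -0.3, 0.8]
width: 73.2
finger_force: 0.0
```

```bash
python3 - <<'E'
from h import *
B=lambda x,y:(345+(x-396)/3.6,245+y/3.6)
A=lambda x,y:(205+x/3.6,195+y/3.6)
D=lambda x,y:(60+(x-396)/1.8,150+(y-300)/1.8)
S=lambda x,y:(360+x/1.8,215+(y-300)/1.8)
print("corners",[onz("top",*B(*p),30).tolist() for p in[(436,39),(727,75),(714,183),(422,150)]])
print("groove",[onz("top",*B(*p),30).tolist() for p in[(432,93),(722,122)]])
print("rack scene",[onz("scene",*A(*p),30).tolist() for p in[(82,105),(345,208),(303,262),(38,184)]])
print("big base ends top",[onz("top",*B(*p),72).tolist() for p in[(452,95),(556,100)]])
print("big lever",[onz("top",*B(*p),121).tolist() for p in[(512,140)]],[onz("scene",*A(*p),121).tolist() for p in[(268,86)]])
print("small lever",[onz("top",*B(*p),101).tolist() for p in[(670,163)]],[onz("scene",*A(*p),101).tolist() for p in[(132,57)]])
print("rod",tri(S(28,395),D(446,386)),tri(S(352,508),D(757,440)))
for p,q in[((70,408),(481,394)),]:pass
print("rings scene z=200",[onz("scene",*S(*p),200).tolist() for p in[(37,397),(62,405),(318,495),(344,504)]])
print("rings top",[onz("top",*D(*p),200).tolist() for p in[(456,389),(481,394),(724,437),(749,440)]])
print("foot top",[onz("top",*D(*p),12).tolist() for p in[(562,480),(708,503)]])
print("lamp",[onz("top",*D(*p),300).tolist() for p in[(412,372),(757,422),(757,390),(414,338)]])
E
```

```text
corners [[517.5, -230.1, 30.0], [490.2, -419.4, 30.0], [420.1, -406.1, 30.0], [445.2, -218.3, 30.0]]
groove [[482.1, -226.2, 30.0], [459.5, -414.0, 30.0]]
rack scene [[425.6, -408.5, 30.0], [456.5, -210.4, 30.0], [504.8, -222.5, 30.0], [496.0, -410.2, 30.0]]
big base ends top [[474.9, -234.6, 72.0], [470.5, -299.7, 72.0]]
big lever [[440.7, -264.1, 121.0]] [[443.0, -261.6, 121.0]]
small lever [[427.0, -362.2, 101.0]] [[430.1, -360.9, 101.0]]
rod (array([615.1, 115.8, 393.5]), np.float64(185.3)) (array([586.9, 152.6, 193.1]), np.float64(248.7))
rings scene z=200 [[565.4, -3.3, 200.0], [567.9, 24.7, 200.0], [600.7, 295.0, 200.0], [603.6, 320.6, 200.0]]
rings top [[615.2, 316.7, 200.0], [608.9, 288.3, 200.0], [554.4, 14.9, 200.0], [550.5, -13.1, 200.0]]
foot top [[543.6, 252.7, 12.0], [509.3, 60.3, 12.0]]
lamp [[604.4, 318.0, 300.0], [546.1, -31.6, 300.0], [579.7, -31.6, 300.0], [640.6, 318.7, 300.0]]
```

Request:
step_arm([
  [0.5,0,0,-5,0],
  [0.5,0,0,-10,0],
  [0.5,0,0,-15,0],
  [0.5,0,0,-20,0],
])

```text
t: 0.8
tool_pos: [246.2, -601.2, 434.5]
eef_rot: [0.0, 0.981, 0.193, 0.0]
force: [0.5, -0.3, 1.0]
width: 42.7
finger_force: 0.0
```

```bash
python3 -c "
from plant import *
s=read_state();print(s['t'],s['tool_pos'],s['eef_rot'],s['joint_positions'])"
```

```text
0.8 [ 246.22900044 -601.16140182  434.52379472] [1.65205821e-04 9.81166234e-01 1.93165199e-01 1.26065958e-05] [-1.26464807e+00  7.47830251e-02  1.36886306e+00 -1.18899579e-05
  1.69761541e+00 -8.26274274e-02]
```

Request:
step_arm([
  [0.5,0,0,-5,0],
  [0.5,0,0,-10,0],
  [0.5,0,0,-15,0],
  [0.5,0,0,-20,0],
  [0.5,0,0,-25,0],
  [0.5,0,0,-30,0],
  [0.5,0,0,-35,0],
  [0.5,0,0,-40,0],
])

```text
t: 1.6
tool_pos: [243.9, -595.7, 797.3]
eef_rot: [0.004, 0.981, 0.193, 0.001]
force: [0.5, -1.0, 1.8]
width: 43.2
finger_force: 0.0
```

```bash
python3 - <<'E'
from h import *
s=read_state();print(s['t'],s['tool_pos'],s['eef_rot'],s['joint_positions'])
D=lambda x,y:(60+(x-396)/1.8,150+(y-300)/1.8)
S=lambda x,y:(360+x/1.8,215+(y-300)/1.8)
print("rod R,L",tri(S(28,395),D(757,440)),tri(S(352,508),D(446,386)))
for a,b in zip([(37,397),(62,405),(318,495),(344,504)],[(749,440),(724,437),(481,394),(456,389)]): print(tri(S(*a),D(*b)))
print("hook",tri(S(119,404),D(678,417)),tri(S(264,456),D(536,392)))
E
```

```text
1.6 [ 243.91118004 -595.74844429  797.34257201] [4.10761221e-03 9.81155571e-01 1.93174456e-01 7.08881686e-04] [-1.26577074e+00  5.47435442e-01  1.00272301e-01  8.23174977e-04
  2.48556319e+00 -8.31164864e-02]
rod R,L (array([553.9, -17.8, 182. ]), np.float64(3.7)) (array([614.9, 323.8, 212.9]), np.float64(2.1))
(array([553.9,  -8.2, 182.2]), np.float64(4.4))
(array([557.5,  20.3, 183.7]), np.float64(4.7))
(array([606.6, 289.7, 206.6]), np.float64(5.5))
(array([611.8, 315.1, 210.6]), np.float64(4.1))
hook (array([570.1,  72.7, 225.2]), np.float64(15.2)) (array([598.7, 223.6, 236.5]), np.float64(12.9))
```

Request:
step_arm([
  [0.5,0,0,-5,0],
  [0.5,0,0,-10,0],
  [0.5,0,0,-15,0],
  [0.5,0,0,-20,0],
])

```text
t: 2.0
tool_pos: [221.3, -540.1, 846.3]
eef_rot: [0.014, 0.981, 0.193, 0.003]
force: [-0.3, -0.7, 0.2]
width: 43.0
finger_force: 0.0
```

```bash
python3 - <<'E'
from h import *
s=read_state();print(s['t'],s['tool_pos'],s['eef_rot'],s['joint_positions'])
E
```

```text
2.0 [ 221.28495649 -540.10895507  846.33305739] [0.01416971 0.98105405 0.19319768 0.00261397] [-1.27501903  0.51358221  0.02521964  0.00434187  2.57406258 -0.08940924]
```

Request:
step_arm([
  [0.5,0,0,5,0],
  [0.5,0,0,10,0],
  [0.5,0,0,15,0],
])

```text
t: 2.3
tool_pos: [223.0, -545.1, 756.3]
eef_rot: [0.017, 0.981, 0.193, 0.003]
force: [0.5, -1.2, 1.9]
width: 42.8
finger_force: 0.0
```

```bash
python3 - <<'E'
from h import *
s=read_state();print(s['t'],s['tool_pos'],s['eef_rot'],s['joint_positions'])
E
```

```text
2.3 [ 223.01730611 -545.05038967  756.30872494] [0.01735917 0.981015   0.19313098 0.00294071] [-1.27464442  0.18022658  0.68890655  0.00295617  2.2373193  -0.09074504]
```

Request:
step_arm([
  [0.5,3.95,-2.13,1.15,0],
  [0.5,7.9,-4.26,2.3,0],
  [0.5,11.85,-6.4,3.45,0],
  [0.5,15.8,-8.5,4.6,0],
  [0.5,19.75,-10.65,5.75,0],
  [0.5,23.7,-12.8,6.9,0],
  [0.5,27.65,-14.9,8.05,0],
  [0.5,31.6,-17,9.2,0],
])

```text
t: 3.1
tool_pos: [452.2, -270.1, 658.9]
eef_rot: [0.014, 0.981, 0.193, 0.004]
force: [-0.3, -0.7, 0.8]
width: 42.7
finger_force: 0.0
```

Request:
step_arm([
  [0.5,3.95,-2.13,1.15,0.137],
  [0.5,7.9,-4.26,2.3,0.273],
  [0.5,11.85,-6.4,3.45,0.41],
  [0.5,15.8,-8.5,4.6,0.546],
  [0.5,19.75,-10.65,5.75,0.546],
])

```text
t: 3.6
tool_pos: [595.3, -98.6, 599.0]
eef_rot: [0.012, 0.997, -0.08, 0.008]
force: [-0.3, -1.0, -0.3]
width: 42.6
finger_force: 0.0
```

```bash
cat >> h.py <<'E'
from scipy.spatial.transform import Rotation as Ro
def st():
    s=read_state();q=s['eef_rot'];R=Ro.from_quat(np.r_[q[1:],q[0]]).as_matrix()
    z=R[:,2];x=R[:,0]
    print('t',round(s['t'],2),'p',s['tool_pos'].round(1),'tilt',np.degrees(np.arccos(-z[2])).round(2),'tiltaz',np.degrees(np.arctan2(z[1],z[0])).round(1),'\nR',R.round(3).tolist(),'j',s['joint_positions'].round(3).tolist(),'F',s['force'].round(1),'w',round(s['width'],1),round(s['finger_force'],1))
    return s['tool_pos'],R
E
python3 -c "
from h import *
st()"
```

```text
t 3.6 p [595.3 -98.6 599. ] tilt 1.62 tiltaz -59.5 
R [[0.987, -0.159, 0.014], [-0.158, -0.987, -0.024], [0.018, 0.022, -1.0]] j [-0.244, 0.032, 1.14, -0.022, 1.95, 1.478] F [-0.3 -1.  -0.3] w 42.6 0.0
```

Request:
step_arm([
  [0.5,5,-0.2,0,0],
  [0.5,10,-0.4,0,0],
  [0.5,15,-0.7,0,0],
  [0.5,20,-0.9,0,0],
  [0.5,25,-1.1,0,0],
  [0.5,30,-1.4,0,0],
  [0.5,35,-1.6,0,0],
  [0.5,40,-1.8,0,0],
])

```text
t: 4.4
tool_pos: [880.5, -130.9, 550.6]
eef_rot: [0.012, 0.997, -0.078, 0.017]
force: [1.0, 0.5, 0.5]
width: 42.6
finger_force: 0.0
```

Request:
step_arm([
  [0.5,5,-0.2,0,0],
  [0.5,10,-0.4,0,0],
  [0.5,15,-0.7,0,0],
  [0.5,20,-0.9,0,0],
  [0.5,25,-1.1,0,0],
  [0.5,30,-1.4,0,0],
  [0.5,35,-1.6,0,0],
  [0.5,40,-1.8,0,0],
])

```text
t: 5.2
tool_pos: [945.6, -133.8, 463.1]
eef_rot: [0.013, 0.996, -0.078, 0.036]
force: [0.4, 0.1, 0.3]
width: 42.8
finger_force: 0.0
```

```bash
python3 -c "
from h import *
st()"
```

```text
t 5.2 p [ 945.6 -133.8  463.1] tilt 4.37 tiltaz -24.9 
R [[0.985, -0.157, 0.069], [-0.155, -0.987, -0.032], [0.073, 0.021, -0.997]] j [-0.191, 1.013, 0.025, -0.02, 2.03, 1.526] F [0.4 0.1 0.3] w 42.8 0.0
```

Request:
step_arm([
  [0.5,35,-2,-19,0],
  [0.5,35,-2,-19,0],
  [0.5,35,-2,-19,0],
  [0.5,35,-2,-19,0],
  [0.5,35,-2,-19,0],
  [0.5,35,-2,-19,0],
  [0.5,35,-2,-19,0],
  [0.5,35,-2,-19,0],
])

```text
t: 6.0
tool_pos: [947.3, -124.6, 479.1]
eef_rot: [0.014, 0.995, -0.078, 0.052]
force: [0.1, 0.4, -0.7]
width: 42.4
finger_force: 0.0
```

```bash
python3 -c "
from h import *
st()"
```

```text
t 6.0 p [ 947.3 -124.6  479.1] tilt 6.21 tiltaz -19.7 
R [[0.982, -0.157, 0.102], [-0.154, -0.987, -0.036], [0.106, 0.02, -0.994]] j [-0.182, 0.996, 0.025, -0.019, 2.013, 1.536] F [ 0.1  0.4 -0.7] w 42.4 0.0
```

Request:
step_arm([
  [0.4,-97,-56,-32.7,0],
  [0.4,-97,-56,-32.7,0],
  [0.4,-97,-56,-32.7,0],
  [0.4,-97,-56,-32.7,0],
  [0.4,-97,-56,-32.7,0],
  [0.4,-97,-56,-32.7,0],
  [0.4,-97,-56,-32.7,0],
  [0.4,-97,-56,-32.7,0],
])

```text
t: 6.8
tool_pos: [666.4, 100.9, 549.5]
eef_rot: [0.014, 0.995, -0.078, 0.053]
force: [-0.4, 0.3, 0.5]
width: 34.0
finger_force: 0.0
```

Request:
step_arm([
  [0.4,-64,-37,-21.5,0],
  [0.4,-64,-37,-21.5,0],
  [0.4,-64,-37,-21.5,0],
  [0.4,-64,-37,-21.5,0],
  [0.4,-64,-37,-21.5,0],
  [0.4,-64,-37,-21.5,0],
  [0.4,-64,-37,-21.5,0],
  [0.4,-64,-37,-21.5,0],
])

```text
t: 7.6
tool_pos: [358.5, 345.4, 621.8]
eef_rot: [0.013, 0.995, -0.078, 0.053]
force: [0.5, 0.3, -0.4]
width: 34.0
finger_force: 0.0
```

```bash
python3 -c "
from h import *
st()"
```

```text
t 7.6 p [358.5 345.4 621.8] tilt 6.23 tiltaz -18.5 
R [[0.982, -0.157, 0.103], [-0.154, -0.987, -0.034], [0.107, 0.018, -0.994]] j [0.711, -0.197, 1.317, -0.101, 1.964, 2.397] F [ 0.5  0.3 -0.4] w 34.0 0.0
```

Request:
step_arm([
  [0.4,-33.3,-19.3,-10.8,0],
  [0.4,-33.3,-19.3,-10.8,0],
  [0.4,-33.3,-19.3,-10.8,0],
  [0.4,-33.3,-19.3,-10.8,0],
  [0.4,-33.3,-19.3,-10.8,0],
  [0.4,-33.3,-19.3,-10.8,0],
  [0.4,-33.3,-19.3,-10.8,0],
  [0.4,-33.3,-19.3,-10.8,0],
])

```text
t: 8.4
tool_pos: [121.7, 563.5, 695.5]
eef_rot: [0.018, 0.997, -0.046, 0.057]
force: [0.9, 0.8, -0.3]
width: 34.2
finger_force: 0.0
```

```bash
python3 -c "
from h import *
st()"
```

```text
t 8.4 p [121.7 563.5 695.5] tilt 6.86 tiltaz -20.0 
R [[0.989, -0.094, 0.112], [-0.09, -0.995, -0.041], [0.116, 0.03, -0.993]] j [1.322, 0.089, 0.911, -0.142, 2.148, 2.908] F [ 0.9  0.8 -0.3] w 34.2 0.0
```

Request:
step_arm([
  [0.4,0,0,0,0.15],
  [0.4,0,0,0,0.3],
  [0.4,0,0,0,0.45],
])

```text
t: 8.7
tool_pos: [203.9, 533.2, 719.3]
eef_rot: [0.028, 0.988, -0.131, 0.077]
force: [-0.8, -0.4, 0.4]
width: 33.8
finger_force: 0.0
```

```bash
python3 -c "
from h import *
st()"
```

```text
t 8.7 p [203.9 533.2 719.3] tilt 9.4 tiltaz -27.5 
R [[0.954, -0.263, 0.145], [-0.254, -0.964, -0.075], [0.159, 0.035, -0.987]] j [1.19, 0.109, 0.848, -0.201, 2.191, 2.908] F [-0.8 -0.4  0.4] w 33.8 0.0
```

Request:
step_arm([
  [0.4,-40,-5,0,0.15],
  [0.4,-40,-5,0,0.3],
  [0.4,-40,-5,0,0.45],
  [0.4,-40,-5,0,0.6],
  [0.4,-40,-5,0,0.75],
  [0.4,-40,-5,0,0.9],
  [0.4,-40,-5,0,1.05],
  [0.4,-40,-5,0,1.2],
])

```text
t: 9.5
tool_pos: [165.6, 517.0, 846.7]
eef_rot: [0.104, 0.899, -0.376, 0.198]
force: [-0.0, -0.7, 0.1]
width: 34.7
finger_force: 0.0
```

```bash
python3 -c "
from h import *
st()"
```

```text
t 9.5 p [165.6 517.  846.7] tilt 25.87 tiltaz -50.4 
R [[0.639, -0.717, 0.278], [-0.634, -0.696, -0.336], [0.435, 0.039, -0.9]] j [1.339, 0.559, 0.025, -0.898, 2.681, 2.908] F [-0.  -0.7  0.1] w 34.7 0.0
```

```bash
python3 -c "
from h import *
for p in [(487,50),(530,60),(512,75),(570,102),(410,60)]:
  print(p,[onz('scene',*p,z).tolist() for z in(-300,0,300)])
im=read_camera('scene')['color'];cv2.imwrite('pics/s2.png',cv2.cvtColor(im,cv2.COLOR_RGB2BGR))
"
```

```text
(487, 50) [[-957.6, 99.2, -300.0], [-504.9, 98.3, 0.0], [-52.3, 97.4, 300.0]]
(530, 60) [[-937.9, 271.9, -300.0], [-489.3, 235.1, 0.0], [-40.8, 198.3, 300.0]]
(512, 75) [[-821.1, 214.1, -300.0], [-396.8, 189.3, 0.0], [27.5, 164.5, 300.0]]
(570, 102) [[-718.1, 437.6, -300.0], [-315.2, 366.3, 0.0], [87.6, 295.1, 300.0]]
(410, 60) [[-805.5, -186.3, -300.0], [-384.4, -127.8, 0.0], [36.6, -69.4, 300.0]]
```

View pics/s2.png

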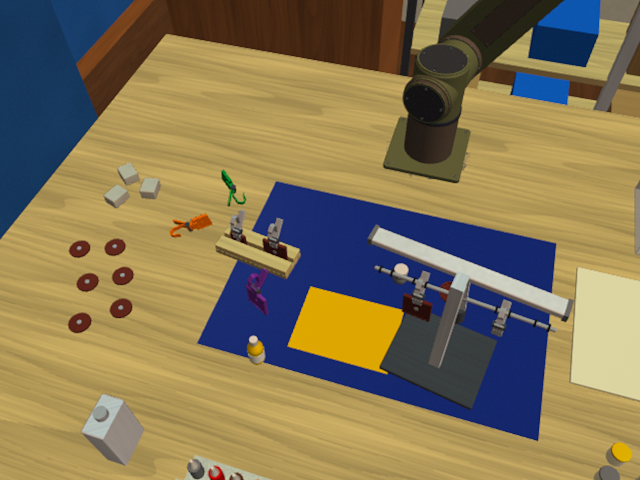

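Request:
step_arm([
  [0.4,-27,37,9,-0.15],
  [0.4,-27,37,9,-0.3],
  [0.4,-27,37,9,-0.45],
  [0.4,-27,37,9,-0.6],
  [0.4,-27,37,9,-0.75],
  [0.4,-27,37,9,-0.9],
  [0.4,-27,37,9,-1],
  [0.4,-27,37,9,-1],
])

```text
t: 10.35
tool_pos: [-126.0, 436.4, 728.2]
eef_rot: [0.192, 0.964, 0.125, 0.132]
force: [0.9, 0.4, -0.3]
width: 34.2
finger_force: 0.0
```

```bash
python3 -c "
from h import *
st()"
```

```text
t 10.35 p [-126.   436.4  728.2] tilt 26.95 tiltaz -48.0 
R [[0.934, 0.19, 0.303], [0.292, -0.895, -0.337], [0.208, 0.403, -0.891]] j [1.854, 0.066, 0.927, -0.36, 2.547, 2.908] F [ 0.9  0.4 -0.3] w 34.2 0.0
```

Request:
step_arm([
  [0.4,-37,-3.5,6,0.15],
  [0.4,-37,-3.5,6,0.3],
  [0.4,-37,-3.5,6,0.45],
  [0.4,-37,-3.5,6,0.6],
])

```text
t: 10.75
tool_pos: [-111.7, 474.4, 808.3]
eef_rot: [0.162, 0.959, -0.046, 0.227]
force: [-0.3, 0.3, -0.3]
width: 34.2
finger_force: 0.0
```

```bash
python3 -c "
from h import *
st()"
```

```text
t 10.75 p [-111.7  474.4  808.3] tilt 32.4 tiltaz -38.4 
R [[0.893, -0.163, 0.42], [-0.016, -0.943, -0.333], [0.45, 0.29, -0.844]] j [1.865, 0.286, 0.542, -0.756, 2.68, 2.908] F [-0.3  0.3 -0.3] w 34.2 0.0
```

Request:
step_arm([
  [0.4,-30,15,8,-0.15],
  [0.4,-30,15,8,-0.3],
  [0.4,-30,15,8,-0.45],
  [0.4,-30,15,8,-0.6],
  [0.4,-30,15,8,-0.75],
  [0.4,-30,15,8,-0.9],
  [0.4,-30,15,8,-1],
  [0.4,-30,15,8,-1],
])

```text
t: 11.55
tool_pos: [-363.6, 317.7, 648.0]
eef_rot: [0.255, 0.857, 0.43, 0.124]
force: [0.2, 1.1, -1.2]
width: 34.0
finger_force: 0.0
```

Request:
step_arm([
  [0.4,-20,-3,4,0.15],
  [0.4,-20,-3,4,0.3],
  [0.4,-20,-3,4,0.45],
  [0.4,-20,-3,4,0.6],
])

```text
t: 11.95
tool_pos: [-315.4, 352.2, 712.9]
eef_rot: [0.231, 0.901, 0.289, 0.225]
force: [0.6, 0.1, 0.3]
width: 34.4
finger_force: 0.0
```

```bash
python3 -c "
from h import *
st()"
```

```text
t 11.95 p [-315.4  352.2  712.9] tilt 37.63 tiltaz -28.0 
R [[0.732, 0.416, 0.539], [0.624, -0.727, -0.287], [0.272, 0.547, -0.792]] j [2.308, 0.167, 0.895, -0.465, 2.663, 2.908] F [0.6 0.1 0.3] w 34.4 0.0
```

Request:
step_arm([
  [0.4,43,12,18,-0.15],
  [0.4,43,12,18,-0.3],
  [0.4,43,12,18,-0.45],
  [0.4,43,12,18,-0.6],
  [0.4,43,12,18,-0.75],
  [0.4,43,12,18,-0.9],
  [0.4,43,12,18,-1.05],
  [0.4,43,12,18,-1.2],
])

```text
t: 12.75
tool_pos: [10.4, 445.8, 740.3]
eef_rot: [0.311, 0.644, 0.694, 0.083]
force: [-1.1, 0.9, -0.4]
width: 34.2
finger_force: 0.0
```

```bash
python3 -c "
from h import *
p,R=st(); print(R.T@(np.array([560,0,830])-p))"
```

```text
t 12.75 p [ 10.4 445.8 740.3] tilt 37.52 tiltaz -27.9 
R [[0.022, 0.843, 0.538], [0.946, 0.157, -0.285], [-0.325, 0.515, -0.793]] j [1.729, -0.013, 1.036, -0.786, 2.383, 1.14] F [-1.1  0.9 -0.4] w 34.2 0.0
[-438.30167334  439.33443819  351.69676841]
```

Request:
step_arm([
  [0.4,-43.8,43.9,35.2,-0.15],
  [0.4,-43.8,43.9,35.2,-0.3],
  [0.4,-43.8,43.9,35.2,-0.45],
  [0.4,-43.8,43.9,35.2,-0.6],
  [0.4,-43.8,43.9,35.2,-0.75],
  [0.4,-43.8,43.9,35.2,-0.9],
  [0.4,-43.8,43.9,35.2,-1.05],
  [0.4,-43.8,43.9,35.2,-1.2],
])

```text
t: 13.55
tool_pos: [287.2, 218.5, 786.1]
eef_rot: [0.31, 0.194, 0.927, -0.088]
force: [0.1, 0.7, -0.1]
width: 34.2
finger_force: 0.0
```

Request:
step_arm([
  [0.4,-24.9,-10.9,15.5,-0.15],
  [0.4,-24.9,-10.9,15.5,-0.3],
  [0.4,-24.9,-10.9,15.5,-0.45],
  [0.4,-24.9,-10.9,15.5,-0.6],
  [0.4,-24.9,-10.9,15.5,-0.75],
  [0.4,-24.9,-10.9,15.5,-0.9],
  [0.4,-24.9,-10.9,15.5,-1.05],
  [0.4,-24.9,-10.9,15.5,-1.2],
])

```text
t: 14.35
tool_pos: [509.5, -3.8, 816.3]
eef_rot: [0.217, -0.306, 0.896, -0.236]
force: [-0.2, -0.4, 0.0]
width: 34.2
finger_force: 0.0
```

```bash
python3 -c "
from h import *
p,R=st(); print(R.T@(np.array([560,0,830])-p))"
```

```text
t 14.35 p [509.5  -3.8 816.3] tilt 37.41 tiltaz -28.6 
R [[-0.718, -0.447, 0.533], [-0.652, 0.701, -0.291], [-0.244, -0.556, -0.794]] j [0.062, -0.268, 1.112, -0.333, 1.715, -2.315] F [-0.2 -0.4  0. ] w 34.2 0.0
[-42.09140433 -27.46870547  14.95712034]
```

Request:
step_arm([
  [0.4,-3.2,-7.2,-10.3,-0.15],
  [0.4,-3.2,-7.2,-10.3,-0.3],
  [0.4,-3.2,-7.2,-10.3,-0.45],
  [0.4,-3.2,-7.2,-10.3,-0.6],
])

```text
t: 14.75
tool_pos: [501.3, 20.8, 943.3]
eef_rot: [0.155, -0.537, 0.775, -0.295]
force: [-1.3, 0.3, 0.6]
width: 34.2
finger_force: 0.0
```

Request:
step_arm([
  [0.4,18.7,-4.2,5.8,-0.15],
  [0.4,18.7,-4.2,5.8,-0.3],
  [0.4,18.7,-4.2,5.8,-0.45],
  [0.4,18.7,-4.2,5.8,-0.6],
])

```text
t: 15.15
tool_pos: [469.6, 76.7, 840.2]
eef_rot: [0.114, -0.608, 0.711, -0.335]
force: [0.0, -0.8, -0.0]
width: 34.1
finger_force: 0.0
```

```bash
python3 -c "
from h import *
p,R=st()"
```

```text
t 15.15 p [469.6  76.7 840.2] tilt 41.4 tiltaz -30.6 
R [[-0.235, -0.788, 0.569], [-0.941, 0.038, -0.337], [0.244, -0.615, -0.75]] j [0.345, -0.278, 1.095, -0.548, 1.778, -2.908] F [ 0.  -0.8 -0. ] w 34.1 0.0
```

```bash
cat > kin.py <<'E'
import numpy as np
from scipy.spatial.transform import Rotation as Ro
from scipy.optimize import lsq_linear
E=lambda s,a:Ro.from_euler(s,a).as_matrix()
def rot(j): return E('z',j[0])@E('y',j[1]+j[2])@E('z',j[3])@E('y',j[4])@E('z',j[5])
def cols(j):
    A=E('z',j[0]);B=A@E('y',j[1]);C=A@E('y',j[1]+j[2])
    return np.c_[A[:,0],A[:,2],B[:,2],C[:,0],C[:,2],rot(j)[:,2]]
D=[([-1.26454823,.124480193,1.65165389,0,1.36749627,-.0826],[246.22,-600.91,230.08]),
([-1.26464807,.0747830,1.36886306,0,1.69761541,-.0826],[246.229,-601.161,434.524]),
([-1.26577,.547435,.100272,.000823,2.485563,-.083116],[243.911,-595.748,797.343]),
([-1.27501903,.51358,.0252,.00434,2.57406,-.0894],[221.28,-540.11,846.33]),
([-.244,.032,1.14,-.022,1.95,1.478],[595.3,-98.6,599]),
([.711,-.197,1.317,-.101,1.964,2.397],[358.5,345.4,621.8]),
([1.339,.559,.025,-.898,2.681,2.908],[165.6,517,846.7]),
([1.854,.066,.927,-.36,2.547,2.908],[-126,436.4,728.2]),
([2.308,.167,.895,-.465,2.663,2.908],[-315.4,352.2,712.9]),
([1.729,-.013,1.036,-.786,2.383,1.14],[10.4,445.8,740.3]),
([.062,-.268,1.112,-.333,1.715,-2.315],[509.5,-3.8,816.3]),
([.345,-.278,1.095,-.548,1.778,-2.908],[469.6,76.7,840.2])]
M=np.vstack([cols(j) for j,_ in D]);b=np.hstack([p for _,p in D])
prm,res,rk,sv=np.linalg.lstsq(M,b,rcond=None)
def fk(j): return cols(j)@prm,rot(j)
lo=np.array([-2.61,-1.02,.03,-1.35,.32,-2.91]);hi=np.array([2.61,2.33,2.71,4.49,2.68,2.91])
def jac(j):
    p,R=fk(j);h=1e-6;J=np.zeros((6,6))
    for i in range(6):
        q=np.array(j,float);q[i]+=h;p2,R2=fk(q);J[:3,i]=(p2-p)/h;J[3:,i]=Ro.from_matrix(R2@R.T).as_rotvec()/h
    return J
def ik(j,pt,Rt,w=1000,n=12,lam=1e-3):
    j=np.clip(np.array(j,float),lo+1e-6,hi-1e-6);W=np.r_[1,1,1,w,w,w]
    for _ in range(n):
        p,R=fk(j);e=np.r_[pt-p,Ro.from_matrix(Rt@R.T).as_rotvec()]
        A=np.vstack([W[:,None]*jac(j),np.eye(6)*lam*1000]);y=np.r_[W*e,np.zeros(6)]
        d=lsq_linear(A,y,(np.maximum(lo-j,-.1)-1e-9,np.minimum(hi-j,.1)+1e-9)).x
        j=j+d
        if abs(d).max()<1e-5:break
    return j
def call(j,rows,w=1000):
    p0,R0=fk(j)
    for r in rows:
        pt=p0+R0@(np.array(r[1:4])*10);Rt=R0@E('z',r[4])
        p,R=fk(j);dp=pt-p;n=np.linalg.norm(dp);dp*=min(1,50/max(n,1e-9))
        v=Ro.from_matrix(Rt@R.T).as_rotvec();m=np.linalg.norm(v);v*=min(1,.15/max(m,1e-9))
        j=ik(j,p+dp,Ro.from_rotvec(v).as_matrix()@R,w)
    return j
def show(j):
    p,R=fk(j);print(p.round(0),'d',R[:,2].round(3),'j',np.round(j,3).tolist())
E
python3 - <<'E'
from kin import *
print(prm.round(1),sv[-1].round(3),np.abs(M@prm-b).max().round(2)); print(rot(D[-1][0]).round(3).tolist())
for w in(300,600,1000,2000):
    print(w)
    show(call([1.19,.109,.848,-.201,2.191,2.905],[[.4,-40,-5,0,.15*(i+1)] for i in range(8)],w))  # real d .278 -.336, p 166 517 847
    show(call([1.854,.066,.927,-.36,2.547,2.905],[[.4,-37,-3.5,6,.15*(i+1)] for i in range(4)],w)) # .42 -.333  -112 474 808
    j=call(D[-2][0],[[.4,-3.2,-7.2,-10.3,-.15*(i+1)] for i in range(4)],w);show(j)
    show(call(j,[[.4,18.7,-4.2,5.8,-.15*(i+1)] for i in range(4)],w))
E
```

```text
[  4.2 211.3 416.3  51.8 602.7 210.6] 0.475 55.35
[[0.788, -0.236, 0.569], [-0.038, -0.941, -0.337], [0.615, 0.244, -0.75]]
300
[154. 114. 738.] d [ 0.145 -0.14  -0.98 ] j [0.86, -0.677, 1.42, -0.298, 2.388, 2.91]
[-16. 289. 797.] d [ 0.403 -0.35  -0.846] j [1.842, -0.272, 1.114, -0.723, 2.68, 2.91]
[473.  61. 889.] d [ 0.533 -0.291 -0.794] j [0.328, -0.114, 0.806, -0.498, 1.928, -2.804]
[621.  75. 904.] d [ 0.606 -0.265 -0.75 ] j [0.259, 0.238, 0.418, -0.443, 1.853, -2.91]
600
[190.  47. 746.] d [ 0.14  -0.081 -0.987] j [0.38, -0.69, 1.403, -0.175, 2.319, 2.91]
[ 23. 289. 823.] d [ 0.338 -0.347 -0.875] j [1.703, -0.242, 1.022, -0.707, 2.68, 2.91]
[473.  61. 889.] d [ 0.533 -0.291 -0.794] j [0.328, -0.114, 0.806, -0.498, 1.928, -2.804]
[565. 154. 833.] d [ 0.563 -0.291 -0.774] j [0.448, 0.03, 0.8, -0.549, 1.815, -2.91]
1000
[191.   7. 749.] d [ 0.143 -0.073 -0.987] j [0.139, -0.703, 1.402, -0.125, 2.306, 2.91]
[ 40. 287. 836.] d [ 0.315 -0.341 -0.886] j [1.644, -0.226, 0.976, -0.708, 2.68, 2.91]
[473.  61. 889.] d [ 0.533 -0.291 -0.794] j [0.328, -0.114, 0.806, -0.498, 1.928, -2.804]
[514. 218. 779.] d [ 0.544 -0.293 -0.786] j [0.612, -0.075, 1.007, -0.606, 1.82, -2.91]
2000
[185. -16. 750.] d [ 0.145 -0.074 -0.987] j [-0.002, -0.714, 1.403, -0.1, 2.304, 2.91]
[ 49. 286. 843.] d [ 0.306 -0.337 -0.89 ] j [1.615, -0.217, 0.952, -0.712, 2.68, 2.91]
[473.  61. 889.] d [ 0.533 -0.291 -0.794] j [0.328, -0.114, 0.806, -0.498, 1.928, -2.804]
[470. 262. 741.] d [ 0.535 -0.292 -0.793] j [0.735, -0.136, 1.133, -0.639, 1.835, -2.91]
```

```bash
sed -i "s/E('z',j\[5\])$/E('z',j[5]+np.pi\/2)/; s/return np.c_\[A/B0=C@E('z',j[3]);return np.c_[B[:,0],A[:,1],B0[:,1],(B0@E('y',j[4]))[:,0],A/" kin.py
python3 - <<'E'
from kin import *
print(prm.round(1),sv[-1].round(3)); print((M@prm-b).reshape(-1,3).round(1)); print(rot(D[-1][0]).round(3).tolist())
E
```

```text
[-1.000e-01  5.350e+01  1.000e-01 -0.000e+00  1.000e-01  2.230e+02
  4.526e+02  4.230e+01  6.131e+02  2.756e+02] 0.4
[[ 0.  -0.   0. ]
 [ 0.  -0.   0. ]
 [ 0.  -0.1 -0. ]
 [ 0.  -0.1 -0. ]
 [-0.2 -0.1 -0. ]
 [-0.2  0.1  0.1]
 [-0.2 -0.1  0.1]
 [-0.2 -0.   0.1]
 [-0.1  0.2 -0.2]
 [ 0.   0.  -0.2]
 [-0.1 -0.2 -0.1]
 [ 0.2 -0.2  0.1]]
[[-0.236, -0.788, 0.569], [-0.941, 0.038, -0.337], [0.244, -0.615, -0.75]]
```

Kinematic model is exact. Now calibrate the out-of-reach behaviour in simulation.

```bash
python3 - <<'E'
from kin import *
for w in(100,200,300,500,1000):
    print(w)
    show(call([1.19,.109,.848,-.201,2.191,2.905],[[.4,-40,-5,0,.15*(i+1)] for i in range(8)],w))  # real d .278 -.336, p 166 517 847
    show(call([1.854,.066,.927,-.36,2.547,2.905],[[.4,-37,-3.5,6,.15*(i+1)] for i in range(4)],w)) # .42 -.333  -112 474 808
    j=call(D[-2][0],[[.4,-3.2,-7.2,-10.3,-.15*(i+1)] for i in range(4)],w);show(j) # 501 21 943
    show(call(j,[[.4,18.7,-4.2,5.8,-.15*(i+1)] for i in range(4)],w))#470 77 840 d .569 -.337
    show(call([1.322,.089,.911,-.142,2.148,2.905],[[.4,0,0,0,.15*(i+1)] for i in range(3)],w))#204 533 719, .145 -.075
    show(call([-.191,1.013,.031,-.02,2.03,1.526],[[.4,35,-2,-19,0] for i in range(8)],w))#947 -125 479, d .102 -.036
E
```

```text
100
[-145.  679.  663.] d [ 0.441 -0.412 -0.797] j [1.831, 0.807, 0.097, -0.803, 2.68, 2.91]
[-290.  393.  664.] d [ 0.661 -0.348 -0.665] j [2.26, 0.201, 1.002, -0.659, 2.65, 2.91]
[510.  -2. 945.] d [ 0.547 -0.298 -0.782] j [0.072, -0.03, 0.622, -0.368, 1.936, -2.91]
[ 498. -188.  936.] d [ 0.553 -0.46  -0.694] j [-0.328, -0.145, 0.81, -0.262, 1.703, -2.91]
[124. 563. 697.] d [ 0.155 -0.081 -0.985] j [1.342, 0.109, 0.892, -0.208, 2.174, 2.91]
[1205. -154.  626.] d [ 0.946 -0.136 -0.294] j [-0.179, 1.043, 0.03, 0.049, 0.797, 1.523]
200
[-92. 674. 692.] d [ 0.428 -0.398 -0.811] j [1.766, 0.806, 0.03, -0.878, 2.68, 2.91]
[-258.  414.  696.] d [ 0.611 -0.374 -0.697] j [2.18, 0.211, 0.921, -0.684, 2.67, 2.91]
[509.   1. 943.] d [ 0.546 -0.297 -0.783] j [0.082, -0.034, 0.631, -0.373, 1.935, -2.91]
[ 504. -145.  926.] d [ 0.562 -0.448 -0.696] j [-0.216, -0.165, 0.849, -0.325, 1.704, -2.91]
[131. 561. 699.] d [ 0.154 -0.08  -0.985] j [1.329, 0.11, 0.887, -0.207, 2.176, 2.91]
[1080. -140.  549.] d [ 0.61  -0.101 -0.786] j [-0.181, 0.98, 0.03, 0.01, 1.466, 1.541]
300
[-20. 650. 732.] d [ 0.41
[... 861 characters left out ...]
. 547. 712.] d [ 0.145 -0.075 -0.987] j [1.243, 0.114, 0.856, -0.2, 2.187, 2.91]
[ 952. -125.  477.] d [ 0.113 -0.037 -0.993] j [-0.181, 0.996, 0.03, -0.018, 1.997, 1.536]
1000
[299. 318. 927.] d [ 0.194 -0.213 -0.958] j [0.874, 0.375, 0.03, -0.695, 2.68, 2.91]
[-46. 478. 828.] d [ 0.351 -0.332 -0.876] j [1.724, 0.288, 0.479, -0.727, 2.68, 2.91]
[506.  30. 925.] d [ 0.536 -0.293 -0.791] j [0.157, -0.061, 0.698, -0.41, 1.927, -2.91]
[420. 165. 786.] d [ 0.549 -0.31  -0.777] j [0.602, -0.322, 1.222, -0.627, 1.84, -2.91]
[265. 491. 733.] d [ 0.123 -0.054 -0.991] j [1.045, 0.079, 0.853, -0.165, 2.188, 2.91]
[ 943. -124.  473.] d [ 0.075 -0.032 -0.997] j [-0.181, 0.999, 0.03, -0.02, 2.032, 1.535]
```

```bash
nproc; cat > srch.py <<'E'
from kin import *
import multiprocessing as mp,sys,time
j0=np.array([.345,-.278,1.095,-.548,1.778,-2.905]);w=600
p0,R0=fk(j0)
def one(seed):
    g=np.random.default_rng(seed)
    az=g.uniform(-1.9,1.9);r=g.uniform(380,750);z=g.uniform(450,1000);turn=g.uniform(-.6,5.8)
    p=np.array([r*np.cos(az),r*np.sin(az),z])
    j=j0.copy();n=10
    for i in range(1,n+1):   # sweep in azimuth
        a=np.arctan2(p0[1],p0[0])+(az-np.arctan2(p0[1],p0[0]))*i/n;rr=np.hypot(*p0[:2])*(1-i/n)+r*i/n
        pi=np.array([rr*np.cos(a),rr*np.sin(a),p0[2]+(z-p0[2])*i/n])
        Rt=R0@E('z',turn*i/n);j=ik(j,pi,Rt,w,5)
    pe,Re=fk(j)
    if np.linalg.norm(pe-p)>20 or np.arccos(np.clip(Re[:,2]@R0[:,2],-1,1))>.05: return None
    jp=j.copy();v=g.normal(size=3);v/=np.linalg.norm(v);s=g.choice([-1,0,1])
    if s: v*=g.choice([0,1])
    best=None;pp,RR=fk(j);vt=RR.T@v*40
    for k in range(12):
        p1,R1=fk(j);j=ik(j,pp+0+(p1-pp)+v*50,R1@E('z',.15*s),w,6)
        d=fk(j)[1][:,2];side=d[0]*.156+d[1]*.988;f=d[0]*.988-d[1]*.156
        c=abs(side)*1.0+max(0,.5-f)+max(0,f-.68)
        if best is None or c<best[0]: best=(c,k+1,d.round(3).tolist(),fk(j)[0].round().tolist())
    rows=max(abs(turn)/.15,np.linalg.norm(p-p0)/45)
    return best+(p.round().tolist(),round(turn,2),s,vt.round(1).tolist(),v.round(2).tolist(),int(rows),jp.round(2).tolist(),seed)
if __name__=="__main__":
    with mp.Pool() as P:
        o=[]
        t=time.time()
        for x in P.imap_unordered(one,range(100000),4):
            if x:o.append(x)
            if time.time()-t>240: P.terminate();break
    print(len(o));o.sort(key=lambda x:x[0]+.002*(x[1]+x[9]))
    for x in o[:8]:print(x)
E
OMP_NUM_THREADS=1 python3 srch.py
```

```text
4
2704
(np.float64(0.0031532534342792184), 11, [0.631, -0.103, -0.769], [-88.0, 221.0, 921.0], [121.0, 377.0, 860.0], 1.11, np.int64(-1), [24.5, -22.1, -22.6], [-0.74, -0.52, 0.42], 10, [1.53, -0.01, 0.83, -1.06, 2.41, -1.13], 1156)
(np.float64(0.0024677328611819593), 8, [0.658, -0.106, -0.746], [-203.0, 344.0, 898.0], [-159.0, 564.0, 813.0], -0.39, np.int64(0), [30.4, 8.3, -24.6], [-0.46, -0.54, 0.7], 17, [1.94, 0.62, 0.14, -1.24, 2.68, -2.5], 3279)
(np.float64(0.004929756395727292), 9, [0.582, -0.087, -0.809], [-282.0, 320.0, 819.0], [-86.0, 519.0, 812.0], -0.26, np.int64(-1), [24.6, 9.8, -30.0], [-0.65, -0.36, 0.67], 15, [1.87, 0.39, 0.46, -1.09, 2.61, -2.26], 2557)
(np.float64(0.008428088268278594), 10, [0.553, -0.079, -0.83], [125.0, -195.0, 500.0], [186.0, -340.0, 479.0], 1.78, np.int64(0), [19.9, 33.5, -9.1], [-0.15, 0.96, -0.24], 13, [-1.67, -0.87, 2.09, 0.64, 1.57, -2.75], 1727)
(np.float64(0.012506188764672063), 9, [0.652, -0.09, -0.753], [-293.0, 357.0, 824.0], [-17.0, 425.0, 823.0], -0.5, np.int64(1), [9.9, 28.7, -26.0], [-0.91, -0.29, 0.31], 13, [1.8, 0.09, 0.79, -1.03, 2.55, -2.48], 3448)
(np.float64(0.012559847735447313), 8, [0.665, -0.092, -0.741], [183.0, -88.0, 1084.0], [206.0, -502.0, 927.0], 1.17, np.int64(-1), [-9.1, 24.5, -30.3], [-0.29, 0.87, 0.4], 14, [-1.56, 0.04, 0.58, 0.67, 2.0, -2.91], 3594)
(np.float64(0.011756463498325528), 10, [0.592, -0.082, -0.802], [-126.0, 291.0, 941.0], [-104.0, 372.0, 760.0], -0.25, np.int64(0), [24.7, -4.8, -31.1], [-0.37, -0.28, 0.89], 14, [1.98, -0.02, 1.03, -0.84, 2.59, -1.88], 3895)
(np.float64(0.011837161465063084), 12, [0.54, -0.097, -0.836], [-98.0, 379.0, 944.0], [-74.0, 451.0, 906.0], 0.36, np.int64(0), [0.9, -15.4, -36.9], [-0.28, 0.14, 0.95], 14, [1.88, 0.36, 0.32, -1.35, 2.67, -1.94], 10)
```

Request:
step_arm([
  [0.4,-27.4,19.2,-23.3,0],
  [0.4,-27.4,19.2,-23.3,0],
  [0.4,-27.4,19.2,-23.3,0],
  [0.4,-27.4,19.2,-23.3,0],
  [0.4,-27.4,19.2,-23.3,0],
  [0.4,-27.4,19.2,-23.3,0],
  [0.4,-27.4,19.2,-23.3,0],
  [0.4,-27.4,19.2,-23.3,0],
])

```text
t: 15.95
tool_pos: [253.9, 414.4, 832.0]
eef_rot: [0.115, -0.607, 0.712, -0.333]
force: [0.5, -0.5, 0.9]
width: 34.3
finger_force: 0.0
```

Request:
step_arm([
  [0.4,-4.4,33.8,-26.8,0],
  [0.4,-4.4,33.8,-26.8,0],
  [0.4,-4.4,33.8,-26.8,0],
  [0.4,-4.4,33.8,-26.8,0],
  [0.4,-4.4,33.8,-26.8,0],
  [0.4,-4.4,33.8,-26.8,0],
  [0.4,-4.4,33.8,-26.8,0],
  [0.4,-4.4,33.8,-26.8,0],
])

```text
t: 16.75
tool_pos: [-122.3, 546.2, 815.9]
eef_rot: [0.114, -0.608, 0.712, -0.333]
force: [1.0, 1.7, 0.8]
width: 34.2
finger_force: 0.0
```

```bash
python3 - <<'E'
from h import st
from plant import read_state
from kin import *
p,R=st();j=read_state()['joint_positions']
g=np.random.default_rng(0)
base=np.array([-.46,-.54,.70])
o=[]
for k in range(40):
    v=base+(.35*g.normal(size=3) if k else 0);v/=np.linalg.norm(v);vt=(R.T@v*50).round(1)
    for n in(4,6,8):
        q=call(j,[[.4,*vt,0]]*n,600);d=fk(q)[1][:,2];o.append((abs(d[0]*.156+d[1]*.988)+max(0,.48-d[0])+max(0,d[0]-.68)+.003*n,n,vt.tolist(),d.round(3).tolist(),fk(q)[0].round().tolist()))
    if k==0:print(o)
o.sort(key=lambda x:x[0]);[print(x) for x in o[:4]]
E
```

```text
t 16.75 p [-122.3  546.2  815.9] tilt 41.25 tiltaz -30.6 
R [[-0.236, -0.789, 0.567], [-0.941, 0.04, -0.336], [0.242, -0.613, -0.752]] j [1.905, 0.576, 0.172, -1.248, 2.676, -2.156] F [1.  1.7 0.8] w 34.2 0.0
[(np.float64(0.20239679062440205), 4, [39.4, -4.4, -30.4], [0.607, -0.288, -0.741], [-128.0, 445.0, 876.0]), (np.float64(0.20393367747470154), 6, [39.4, -4.4, -30.4], [0.606, -0.284, -0.743], [-116.0, 415.0, 888.0]), (np.float64(0.20983806403760366), 8, [39.4, -4.4, -30.4], [0.604, -0.283, -0.745], [-105.0, 394.0, 895.0])]
(np.float64(0.19740780194553895), 4, [27.8, 5.7, -41.2], [0.608, -0.284, -0.741], [-157.0, 486.0, 847.0])
(np.float64(0.19741811967151246), 4, [30.5, 6.9, -39.0], [0.604, -0.283, -0.745], [-161.0, 479.0, 842.0])
(np.float64(0.19777167052034358), 4, [33.9, 3.8, -36.6], [0.606, -0.284, -0.743], [-152.0, 468.0, 852.0])
(np.float64(0.1979158913112845), 6, [33.9, 3.8, -36.6], [0.609, -0.278, -0.743], [-149.0, 449.0, 859.0])
```

```bash
python3 - <<'E'
from plant import read_state
from kin import *
j0=read_state()['joint_positions'];g=np.random.default_rng(0)
R=fk(j0)[1];o=[]
for k in range(60):
    v=np.array([-.46,-.54,.70])+(.5*g.normal(size=3) if k else 0);v/=np.linalg.norm(v);vt=(R.T@v*5).round(1)
    j=j0;tr=[]
    for n in range(1,11):
        j=call(j,[[.4,*vt,0]],600);d=fk(j)[1][:,2];tr.append(d[:2].round(2).tolist())
        o.append((abs(d[0]*.156+d[1]*.988)+max(0,.48-d[0])+max(0,d[0]-.68)+.003*n,n,vt.tolist(),d.round(3).tolist(),fk(j)[0].round().tolist()))
    if k==0:print(vt,tr)
o.sort(key=lambda x:x[0]);[print(x) for x in o[:6]]
E
```

```text
[ 3.9 -0.4 -3. ] [[0.58, -0.32], [0.6, -0.29], [0.62, -0.27], [0.63, -0.24], [0.64, -0.22], [0.65, -0.19], [0.65, -0.16], [0.66, -0.12], [0.66, -0.09], [0.66, -0.06]]
(np.float64(0.024674842247347194), 8, [2.4, 0.8, -4.3], [0.673, -0.106, -0.732], [-272.0, 408.0, 860.0])
(np.float64(0.02485028558048346), 8, [4.3, 1.1, -2.4], [0.654, -0.104, -0.749], [-243.0, 312.0, 829.0])
(np.float64(0.027046518761458076), 8, [2.5, 0.5, -4.3], [0.666, -0.108, -0.738], [-256.0, 400.0, 870.0])
(np.float64(0.027774030644499587), 9, [2.4, 2.9, -3.3], [0.636, -0.101, -0.765], [-413.0, 404.0, 743.0])
(np.float64(0.03003023312434499), 8, [3.7, 0.4, -3.3], [0.679, -0.101, -0.727], [-224.0, 345.0, 886.0])
(np.float64(0.03095148633024583), 10, [2.0, -1.0, -4.5], [0.614, -0.098, -0.783], [-189.0, 366.0, 911.0])
```

Request:
step_arm([
  [0.4,2,-1,-4.5,0],
])

```text
t: 16.85
tool_pos: [-133.3, 549.3, 821.9]
eef_rot: [0.124, -0.617, 0.706, -0.325]
force: [6.5, -8.7, 10.0]
width: 34.2
finger_force: 0.0
```

Request:
step_arm([
  [0.4,2,-1,-4.5,0],
])

```text
t: 16.95
tool_pos: [-139.9, 535.0, 833.0]
eef_rot: [0.132, -0.621, 0.706, -0.315]
force: [-0.4, 1.8, -1.6]
width: 34.5
finger_force: 0.0
```

Request:
step_arm([
  [0.4,2,-1,-4.5,0],
])

```text
t: 17.05
tool_pos: [-143.7, 510.1, 853.4]
eef_rot: [0.144, -0.624, 0.709, -0.295]
force: [-0.5, -2.0, 1.7]
width: 33.9
finger_force: 0.0
```

Request:
step_arm([
  [0.4,2,-1,-4.5,0],
])

```text
t: 17.15
tool_pos: [-148.9, 489.9, 868.0]
eef_rot: [0.153, -0.629, 0.709, -0.28]
force: [0.4, -0.3, 1.2]
width: 34.0
finger_force: 0.0
```

Request:
step_arm([
  [0.4,2,-1,-4.5,0],
])

```text
t: 17.25
tool_pos: [-155.2, 473.2, 878.9]
eef_rot: [0.161, -0.634, 0.708, -0.267]
force: [0.2, 0.4, 0.4]
width: 33.9
finger_force: 0.0
```

Request:
step_arm([
  [0.4,2,-1,-4.5,0],
])

```text
t: 17.35
tool_pos: [-161.8, 457.8, 888.2]
eef_rot: [0.168, -0.639, 0.706, -0.255]
force: [0.5, -0.1, 0.8]
width: 34.0
finger_force: 0.0
```

Request:
step_arm([
  [0.4,2,-1,-4.5,0],
])

```text
t: 17.45
tool_pos: [-167.9, 442.6, 896.9]
eef_rot: [0.175, -0.644, 0.704, -0.243]
force: [-0.2, 0.1, -0.2]
width: 34.4
finger_force: 0.0
```

Request:
step_arm([
  [0.4,2,-1,-4.5,0],
])

```text
t: 17.55
tool_pos: [-173.5, 427.1, 905.5]
eef_rot: [0.182, -0.648, 0.702, -0.231]
force: [-0.0, 0.3, 0.3]
width: 34.2
finger_force: 0.0
```

```bash
python3 - <<'E'
from h import st
from plant import read_state
from kin import *
p,R=st();j=read_state()['joint_positions']
for vt in([2,-1,-4.5],[3.9,-.4,-3],[4.3,1.1,-2.4],[0,0,-5]):
    q=j;tr=[]
    for n in range(8):
        q=call(q,[[.4,*vt,0]],600);d=fk(q)[1][:,2];tr.append(d[:2].round(2).tolist())
    print(vt,tr)
E
```

```text
t 17.55 p [-173.5  427.1  905.5] tilt 34.19 tiltaz -9.1 
R [[-0.093, -0.827, 0.555], [-0.995, 0.052, -0.089], [0.044, -0.56, -0.827]] j [2.1, 0.493, 0.025, -1.345, 2.68, -2.187] F [-0.   0.3  0.3] w 34.2 0.0
[2, -1, -4.5] [[0.56, -0.07], [0.56, -0.05], [0.57, -0.03], [0.56, -0.0], [0.56, 0.02], [0.56, 0.05], [0.55, 0.07], [0.55, 0.1]]
[3.9, -0.4, -3] [[0.57, -0.07], [0.58, -0.05], [0.59, -0.02], [0.59, 0.01], [0.59, 0.04], [0.59, 0.07], [0.59, 0.1], [0.59, 0.14]]
[4.3, 1.1, -2.4] [[0.56, -0.07], [0.57, -0.05], [0.58, -0.02], [0.59, 0.01], [0.59, 0.05], [0.59, 0.08], [0.58, 0.11], [0.57, 0.11]]
[0, 0, -5] [[0.56, -0.07], [0.56, -0.05], [0.56, -0.03], [0.57, -0.02], [0.57, 0.0], [0.57, 0.02], [0.56, 0.04], [0.56, 0.06]]
```

```bash
cat > plan.py <<'E'
from kin import *
def seg(j,pt,turn=0,op=.45):
    """rows for a straight move to pt (mm) with turn; <=8 rows per call; prints calls"""
    while 1:
        p,R=fk(j);v=R.T@(np.array(pt)-p)/10
        n=np.linalg.norm(v)/4.9;
        f=min(1,8/max(n,1e-9),(1.15/abs(turn) if turn else 1))
        k=int(np.ceil(max(n*f,abs(turn)*f/.147)-1e-6));k=max(1,min(8,k))
        vr=(v*f).round(1);t=round(turn*f,3)
        rows=[[op]+[round(float(x)*i/k,2) for x in vr]+[round(t*i/k,3)] for i in range(1,k+1)]
        print(rows);j=call(j,rows,600);turn-=t
        if f>=1:break
    show(j);return j
E
python3 - <<'E'
from plan import *
from plant import read_state
j=read_state()['joint_positions']
j=seg(j,[230,420,750],1.649)
j=seg(j,[450,0,550]);d=fk(j)[1][:,2]
G=np.array([450.5,-264.1,110])
j=seg(j,G-61*d);print(fk(j)[1].round(3).tolist())
E
```

```text
[[0.45, -0.33, -2.15, 3.08, 0.144], [0.45, -0.65, -4.3, 6.15, 0.287], [0.45, -0.98, -6.45, 9.23, 0.431], [0.45, -1.3, -8.6, 12.3, 0.575], [0.45, -1.62, -10.75, 15.38, 0.719], [0.45, -1.95, -12.9, 18.45, 0.862], [0.45, -2.27, -15.05, 21.53, 1.006], [0.45, -2.6, -17.2, 24.6, 1.15]]
[[0.45, -1.82, -0.5, 2.67, 0.125], [0.45, -3.65, -1.0, 5.35, 0.249], [0.45, -5.47, -1.5, 8.02, 0.374], [0.45, -7.3, -2.0, 10.7, 0.499]]
[230. 420. 750.] d [ 0.555 -0.089 -0.827] j [1.28, -0.183, 1.156, -0.655, 1.987, -0.461]
[[0.45, -1.16, -3.62, 3.09, np.float64(0.0)], [0.45, -2.33, -7.25, 6.17, np.float64(0.0)], [0.45, -3.49, -10.88, 9.26, np.float64(0.0)], [0.45, -4.65, -14.5, 12.35, np.float64(0.0)], [0.45, -5.81, -18.12, 15.44, np.float64(0.0)], [0.45, -6.98, -21.75, 18.52, np.float64(0.0)], [0.45, -8.14, -25.38, 21.61, np.float64(0.0)], [0.45, -9.3, -29.0, 24.7, np.float64(0.0)]]
[[0.45, -0.97, -3.0, 2.6, np.float64(0.0)], [0.45, -1.93, -6.0, 5.2, np.float64(0.0)], [0.45, -2.9, -9.0, 7.8, np.float64(0.0)]]
[450.   0. 550.] d [ 0.555 -0.089 -0.827] j [-0.097, -0.684, 1.847, -0.035, 1.383, -1.514]
[[0.45, 2.23, -2.73, 3.41, np.float64(0.0)], [0.45, 4.45, -5.45, 6.83, np.float64(0.0)], [0.45, 6.68, -8.18, 10.24, np.float64(0.0)], [0.45, 8.9, -10.9, 13.65, np.float64(0.0)], [0.45, 11.12, -13.62, 17.06, np.float64(0.0)], [0.45, 13.35, -16.35, 20.48, np.float64(0.0)], [0.45, 15.58, -19.07, 23.89, np.float64(0.0)], [0.45, 17.8, -21.8, 27.3, np.float64(0.0)]]
[[0.45, 1.75, -2.15, 2.7, np.float64(0.0)], [0.45, 3.5, -4.3, 5.4, np.float64(0.0)]]
[ 417. -259.  160.] d [ 0.555 -0.089 -0.827] j [-0.879, -0.511, 2.396, 0.514, 0.853, -2.555]
[[-0.817, 0.157, 0.555], [0.13, 0.988, -0.089], [-0.562, -0.0, -0.827]]
```

Request:
step_arm([
  [0.45,-0.33,-2.15,3.08,0.144],
  [0.45,-0.65,-4.3,6.15,0.287],
  [0.45,-0.98,-6.45,9.23,0.431],
  [0.45,-1.3,-8.6,12.3,0.575],
  [0.45,-1.62,-10.75,15.38,0.719],
  [0.45,-1.95,-12.9,18.45,0.862],
  [0.45,-2.27,-15.05,21.53,1.006],
  [0.45,-2.6,-17.2,24.6,1.15],
])

```text
t: 18.35
tool_pos: [108.3, 422.6, 797.1]
eef_rot: [0.277, -0.186, 0.937, -0.102]
force: [-0.3, 0.7, -0.1]
width: 38.4
finger_force: 0.0
```

Request:
step_arm([
  [0.45,-1.82,-0.5,2.67,0.125],
  [0.45,-3.65,-1.0,5.35,0.249],
  [0.45,-5.47,-1.5,8.02,0.374],
  [0.45,-7.3,-2.0,10.7,0.499],
])

```text
t: 18.75
tool_pos: [230.1, 425.2, 749.9]
eef_rot: [0.294, 0.051, 0.954, -0.031]
force: [0.2, 0.6, 0.1]
width: 38.5
finger_force: 0.0
```

Request:
step_arm([
  [0.45,-1.16,-3.62,3.09,0],
  [0.45,-2.33,-7.25,6.17,0],
  [0.45,-3.49,-10.88,9.26,0],
  [0.45,-4.65,-14.5,12.35,0],
  [0.45,-5.81,-18.12,15.44,0],
  [0.45,-6.98,-21.75,18.52,0],
  [0.45,-8.14,-25.38,21.61,0],
  [0.45,-9.3,-29,24.7,0],
])

```text
t: 19.55
tool_pos: [410.7, 107.0, 609.5]
eef_rot: [0.296, 0.048, 0.953, -0.033]
force: [0.8, -0.5, -0.1]
width: 38.7
finger_force: 0.0
```

Request:
step_arm([
  [0.45,-0.97,-3,2.6,0],
  [0.45,-1.93,-6,5.2,0],
  [0.45,-2.9,-9,7.8,0],
])

```text
t: 19.85
tool_pos: [468.3, 8.2, 564.8]
eef_rot: [0.296, 0.048, 0.953, -0.034]
force: [-0.2, 0.1, -0.2]
width: 38.2
finger_force: 0.0
```

Request:
step_arm([
  [0.45,2.23,-2.73,3.41,0],
  [0.45,4.45,-5.45,6.83,0],
  [0.45,6.68,-8.18,10.24,0],
  [0.45,8.9,-10.9,13.65,0],
  [0.45,11.12,-13.62,17.06,0],
  [0.45,13.35,-16.35,20.48,0],
  [0.45,15.58,-19.07,23.89,0],
  [0.45,16.5,-20.2,25.3,0],
])

```text
t: 20.65
tool_pos: [449.5, -203.7, 265.0]
eef_rot: [0.292, 0.049, 0.955, -0.033]
force: [0.6, 0.1, -0.1]
width: 38.6
finger_force: 0.0
```

```bash
python3 - <<'E'
from h import *
p,R=st();d=R[:,2];G=np.array([450.5,-264.1,110])
print('to pre',(R.T@(G-61*d-p)/10).round(2),'to grasp',(R.T@(G+19*d-p)/10).round(2))
a=crop("scene",205,160,305,285,4.2);b=crop("top",330,210,440,347,3.4)
h=min(len(a),len(b));cv2.imwrite("pics/g1.png",np.hstack([a[:h],b[:h]])[:, :800])
E
```

```text
t 20.65 p [ 449.5 -203.7  265. ] tilt 34.15 tiltaz -9.5 
R [[-0.825, 0.114, 0.554], [0.075, 0.993, -0.093], [-0.56, -0.035, -0.828]] j [-0.696, -0.625, 2.285, 0.349, 0.981, -2.284] F [ 0.6  0.1 -0.1] w 38.6 0.0
to pre [ 8.15 -5.44  7.34] to grasp [ 8.15 -5.44 15.34]
```

View pics/g1.png

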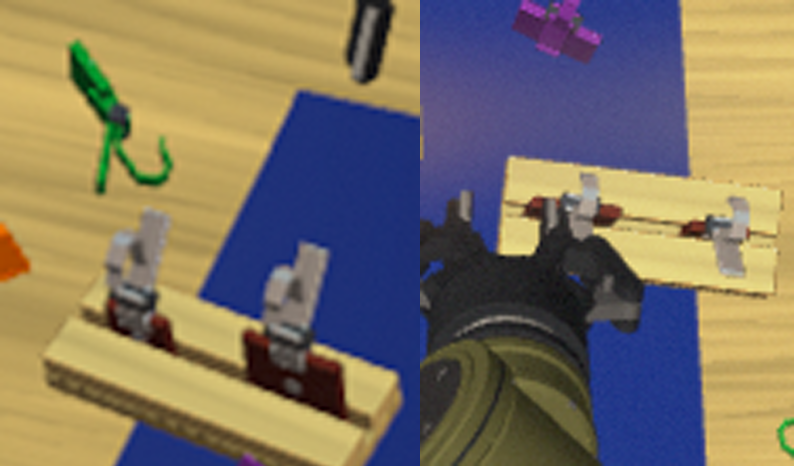

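Request:
step_arm([
  [0.45,2.7,-1.8,2.4,0],
  [0.45,5.4,-3.6,4.9,0],
  [0.45,8.15,-5.44,7.3,0],
  [0.45,8.15,-5.44,7.3,0],
])

```text
t: 21.15
tool_pos: [417.0, -257.1, 161.5]
eef_rot: [0.291, 0.049, 0.955, -0.032]
force: [0.1, 0.9, -0.9]
width: 38.6
finger_force: 0.0
```

```bash
python3 - <<'E'
from h import *
p,R=st();d=R[:,2];G=np.array([450.5,-264.1,110])
print('to grasp',(R.T@(G+19*d-p)/10).round(2))
E
```

```text
t 21.15 p [ 417.  -257.1  161.5] tilt 34.1 tiltaz -9.3 
R [[-0.825, 0.113, 0.553], [0.075, 0.993, -0.09], [-0.56, -0.033, -0.828]] j [-0.873, -0.516, 2.396, 0.507, 0.854, -2.599] F [ 0.1  0.9 -0.9] w 38.6 0.0
to grasp [ 0.07 -0.15  8.08]
```

Request:
step_arm([
  [0.45,0,-0.1,3,0],
  [0.45,0,-0.1,6,0],
  [0.45,0,-0.1,8,0],
  [0.45,0,-0.1,8,0],
  [0,0,-0.1,8,0],
  [0,0,-0.1,8,0],
  [0,0,-0.1,8,0],
  [0,0,-0.1,8,0],
])

```text
t: 21.95
tool_pos: [464.1, -267.2, 101.7]
eef_rot: [0.295, 0.048, 0.953, -0.035]
force: [-0.5, 2.7, 7.6]
width: 14.3
finger_force: 58.9
```

```bash
python3 - <<'E'
from h import *
p,R=st()
a=crop("scene",205,160,315,285,4);b=crop("top",330,210,440,335,3.2)
h=min(len(a),len(b));cv2.imwrite("pics/g2.png",np.hstack([a[:h],b[:h]])[:, :800])
print('up 6cm', (R.T@[0,0,6]).round(2))
E
```

```text
t 21.95 p [ 464.1 -267.2  101.7] tilt 34.62 tiltaz -9.7 
R [[-0.821, 0.112, 0.56], [0.071, 0.993, -0.095], [-0.567, -0.039, -0.823]] j [-0.798, -0.294, 2.358, 0.583, 0.653, -2.661] F [-0.5  2.7  7.6] w 14.3 58.9
up 6cm [-3.4  -0.23 -4.94]
```

View pics/g2.png

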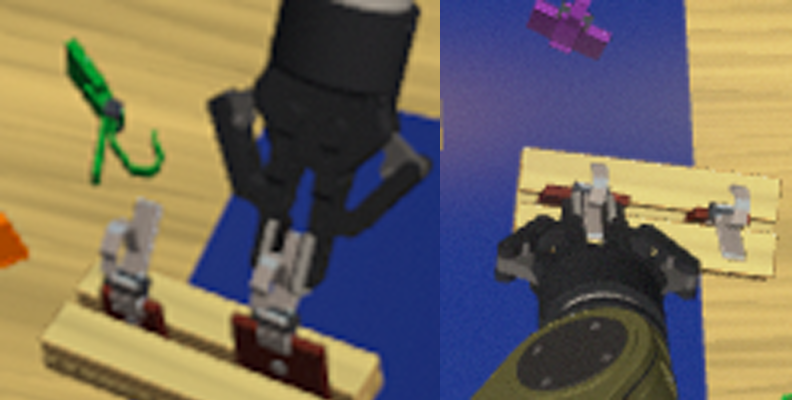

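Request:
step_arm([
  [0,-0.57,-0.04,-0.82,0],
  [0,-1.7,-0.12,-2.47,0],
  [0,-2.83,-0.2,-4.12,0],
  [0,-4,-0.27,-5.8,0],
  [0,-4,-0.27,-5.8,0],
])

```text
t: 22.55
tool_pos: [464.4, -268.0, 173.7]
eef_rot: [0.296, 0.048, 0.953, -0.037]
force: [0.4, -0.1, -0.4]
width: 14.4
finger_force: 59.4
```

```bash
python3 - <<'E'
from h import *
p,R=st()
a=crop("scene",210,150,310,275,4);b=crop("top",340,200,440,325,4)
h=min(len(a),len(b));cv2.imwrite("pics/g3.png",np.hstack([a[:h],b[:h]])[:, :800])
E
```

```text
t 22.55 p [ 464.4 -268.   173.7] tilt 34.7 tiltaz -9.9 
R [[-0.82, 0.113, 0.561], [0.069, 0.993, -0.098], [-0.568, -0.042, -0.822]] j [-0.798, -0.403, 2.304, 0.488, 0.79, -2.537] F [ 0.4 -0.1 -0.4] w 14.4 59.4
```

View pics/g3.png

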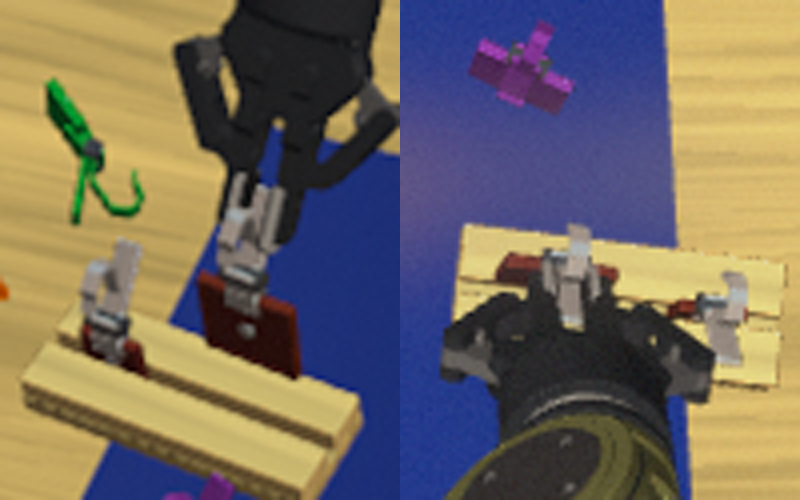

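```bash
python3 - <<'E'
from h import *
from scipy.optimize import least_squares
p=np.array([464.4,-268,173.7])
obs=[("scene",(260,218),(3.5,-30,-60)),("scene",(285.75,225.75),(3.5,30,-60)),("scene",(260.75,235),(3.5,-30,-120)),("scene",(284.5,244.25),(3.5,30,-120)),
("top",(340+504/4,200+254/4),(3.5,30,-60)),("top",(340+619/4,200+267/4),(3.5,-30,-60))]
def X(q,l): return q[:3]+Ro.from_euler('zyx',q[3:]).apply(l)
f=lambda q:np.hstack([proj(n,X(q,l))-uv for n,uv,l in obs]+[(q[3:]-[-.125,0,0])*10])
r=least_squares(f,[476,-268,204,-.12,0,0]);print(r.x.round(3),r.fun.round(1)); print('crown-TCP',(r.x[:3]-p).round(1))
E
```

```text
[ 4.54105e+02 -4.13862e+02  1.37318e+02 -2.80000e-01  1.51000e-01
  7.14000e-01] [-33.1   0.1 -45.6  -8.  -14.9  -4.2 -25.1 -13.5 -49.2  12.9 -60.8  18.5
  -1.5   1.5   7.1]
crown-TCP [ -10.3 -145.9  -36.4]
```

```bash
python3 - <<'E'
from h import *
from scipy.optimize import least_squares
p=np.array([464.4,-268,173.7])
obs=[("scene",(260,218),(3.5,-30,-60)),("scene",(285.75,225.75),(3.5,30,-60)),("scene",(260.75,235),(3.5,-30,-120)),("scene",(284.5,244.25),(3.5,30,-120)),
("top",(340+104/4,200+254/4),(3.5,30,-60)),("top",(340+219/4,200+267/4),(3.5,-30,-60))]
def X(q,l): return q[:3]+Ro.from_euler('zyx',q[3:]).apply(l)
f=lambda q:np.hstack([proj(n,X(q,l))-uv for n,uv,l in obs]+[(q[3:]-[-.125,0,0])*10])
r=least_squares(f,[476,-268,204,-.12,0,0]);print(r.x.round(3),r.fun.round(1)); print('crown-TCP',(r.x[:3]-p).round(1))
E
```

```text
[ 4.69761e+02 -2.64546e+02  2.08202e+02 -1.16000e-01 -5.40000e-02
 -1.90000e-02] [-0.8 -0.6 -2.   0.3  0.1  0.3  0.1 -0.5 -1.1  0.6 -1.4  0.   0.1 -0.5
 -0.2]
crown-TCP [ 5.4  3.5 34.5]
```

```bash
sed -i 's/t=round(turn\*f,3)/t=round(float(turn*f),3)/' plan.py; python3 - <<'E'
from plan import *
from plant import read_state
j=read_state()['joint_positions']
j=seg(j,[462,-200,215],.06,0)
j=seg(j,[460,200,215],0,0)
j=seg(j,[531,310,213],0,0);print(fk(j)[1].round(3).tolist())
E
```

```text
[[0, -1.0, 3.2, -2.2, 0.03], [0, -2.0, 6.4, -4.4, 0.06]]
[ 462. -200.  215.] d [ 0.557 -0.094 -0.825] j [-0.666, -0.564, 2.335, 0.364, 0.863, -2.243]
[[0, 0.66, 4.84, -0.47, 0.0], [0, 1.32, 9.68, -0.95, 0.0], [0, 1.99, 14.51, -1.42, 0.0], [0, 2.65, 19.35, -1.9, 0.0], [0, 3.31, 24.19, -2.38, 0.0], [0, 3.97, 29.03, -2.85, 0.0], [0, 4.64, 33.86, -3.32, 0.0], [0, 5.3, 38.7, -3.8, 0.0]]
[[0, 0.1, 0.8, -0.1, 0.0]]
[460. 200. 215.] d [ 0.557 -0.094 -0.825] j [0.495, -0.482, 2.284, -0.46, 0.898, -0.707]
[[0, -1.43, 4.0, 1.03, 0.0], [0, -2.87, 8.0, 2.07, 0.0], [0, -4.3, 12.0, 3.1, 0.0]]
[532. 310. 213.] d [ 0.557 -0.094 -0.825] j [0.621, -0.148, 2.034, -0.544, 0.883, -0.518]
[[-0.815, 0.161, 0.557], [0.131, 0.987, -0.094], [-0.565, -0.004, -0.825]]
```

Request:
step_arm([
  [0,-0.5,1.2,-1.1,0.02],
  [0,-1.2,3.8,-2.7,0.04],
  [0,-2,6.4,-4.4,0.06],
])

```text
t: 22.95
tool_pos: [460.9, -199.2, 211.5]
eef_rot: [0.292, 0.078, 0.953, -0.024]
force: [0.2, 0.5, -0.2]
width: 14.4
finger_force: 59.4
```

Request:
step_arm([
  [0,0.66,4.84,-0.47,0],
  [0,1.32,9.68,-0.95,0],
  [0,1.99,14.51,-1.42,0],
  [0,2.65,19.35,-1.9,0],
  [0,3.31,24.19,-2.38,0],
  [0,3.97,29.03,-2.85,0],
  [0,4.64,33.86,-3.32,0],
  [0,5.4,38.7,-3.9,0],
])

```text
t: 23.75
tool_pos: [457.4, 194.5, 212.8]
eef_rot: [0.294, 0.076, 0.953, -0.026]
force: [1.0, -0.5, -0.4]
width: 14.9
finger_force: 59.4
```

Request:
step_arm([
  [0,-1.43,4.5,1.03,0],
  [0,-2.87,8.8,2.07,0],
  [0,-3.8,11.8,2.8,0],
  [0,-4.3,12.8,3.1,0],
  [0,-4.3,12.8,3.1,0],
])

```text
t: 24.25
tool_pos: [531.5, 310.5, 210.9]
eef_rot: [0.293, 0.076, 0.953, -0.026]
force: [-0.2, -0.8, -0.4]
width: 14.6
finger_force: 59.4
```

```bash
python3 - <<'E'
from h import *
p,R=st()
a=crop("scene",480,225,580,350,4);b=crop("top",65,150,165,275,4)
cv2.imwrite("pics/g4.png",np.hstack([a,b]))
E
```

```text
t 24.25 p [531.5 310.5 210.9] tilt 34.2 tiltaz -9.7 
R [[-0.817, 0.16, 0.554], [0.129, 0.987, -0.095], [-0.562, -0.006, -0.827]] j [0.62, -0.145, 2.034, -0.543, 0.883, -0.52] F [-0.2 -0.8 -0.4] w 14.6 59.4
```

View pics/g4.png

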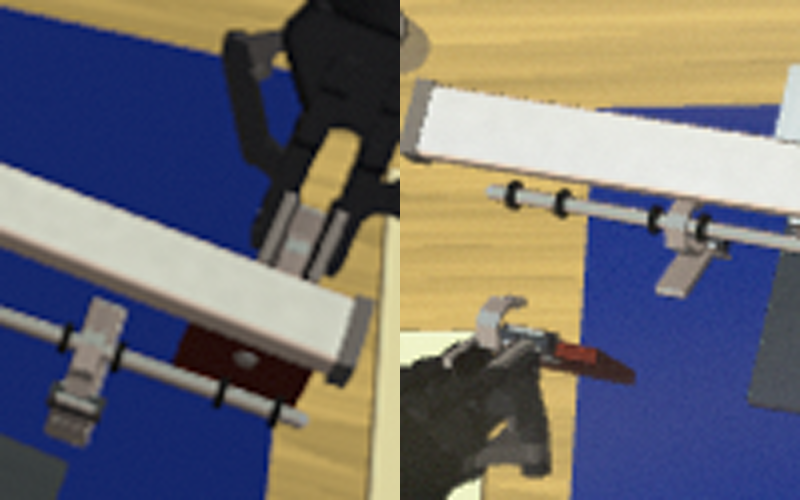

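```bash
python3 - <<'E'
from h import *
from scipy.optimize import least_squares
p=np.array([531.5,310.5,210.9])
T=lambda x,y:(65+(x-400)/4,150+y/4); S=lambda x,y:(480+x/4,225+y/4)
pl=tri(S(248.5,401.5),T(537.5,198.5));en=tri(S(303,420),T(492,190));inn=tri(S(94,348),T(679,222));print('place',pl,'end',en,'inner',inn)
obs=[("scene",S(175,362),(3.5,-30,-120)),("scene",S(301,403),(3.5,30,-120)),("scene",S(190,322),(3.5,-30,-60)),
("top",T(597,350),(0,-30,-60)),("top",T(634,378),(0,-30,-120)),("top",T(522,299),(16,0,-21))]
X=lambda q,l:q[:3]+Ro.from_euler('zyx',q[3:]).apply(l)
f=lambda q:np.hstack([proj(n,X(q,l))-uv for n,uv,l in obs]+[(q[3:]-[-.165,0,0])*10])
r=least_squares(f,[541,312,243,-.16,0,0]);print(r.x.round(3),r.fun.round(1)); print('crown-TCP',(r.x[:3]-p).round(1))
E
```

```text
place (array([610.8, 300.6, 212.4]), np.float64(1.9)) end (array([615. , 323.2, 214.5]), np.float64(2.7)) inner (array([599.1, 232.3, 206.4]), np.float64(2.7))
[ 5.47883e+02  3.03952e+02  2.34625e+02 -5.90000e-02  9.10000e-02
  1.03000e-01] [-0.9  2.4 -0.8 -0.2 -0.3 -1.8  0.2  0.4 -1.5  1.4 -0.8 -1.2  1.1  0.9
  1. ]
crown-TCP [16.4 -6.5 23.7]
```

Request:
step_arm([
  [0,-1.2,0,0.8,0],
  [0,-2.4,0,1.6,0],
  [0,-3.4,0,2.2,0],
  [0,-3.4,0,2.2,0],
])

```text
t: 24.75
tool_pos: [573.5, 302.7, 214.8]
eef_rot: [0.295, 0.078, 0.952, -0.025]
force: [0.2, 0.9, -1.2]
width: 14.8
finger_force: 59.4
```

Request:
step_arm([
  [0,-0.7,0,0.5,0],
  [0,-1.4,0,1,0],
  [0,-1.4,0,1,0],
])

```text
t: 25.05
tool_pos: [589.5, 300.7, 213.7]
eef_rot: [0.294, 0.077, 0.952, -0.025]
force: [-0.1, 0.6, -0.0]
width: 14.7
finger_force: 59.4
```

```bash
cat >> h.py <<'E'
def rings(tag=''):
    """dark ring blobs near the rod in both images -> tri"""
    out={}
    for n,(x0,y0,x1,y1) in{"scene":(365,250,575,350),"top":(75,180,275,245)}.items():
        im=read_camera(n)["color"][y0:y1,x0:x1].astype(int).max(2)
        m=(im<38).astype(np.uint8);k,_,s,c=cv2.connectedComponentsWithStats(m)
        out[n]=[(round(c[i][0]+x0,1),round(c[i][1]+y0,1),int(s[i][4])) for i in range(1,k) if 4<=s[i][4]<=60]
    print(tag,out)
E
python3 -c "
from h import *
st();rings()"
```

```text
t 25.05 p [589.5 300.7 213.7] tilt 34.36 tiltaz -9.5 
R [[-0.815, 0.162, 0.557], [0.132, 0.987, -0.094], [-0.564, -0.003, -0.825]] j [0.544, -0.058, 1.95, -0.517, 0.841, -0.596] F [-0.1  0.6 -0. ] w 14.7 59.4
 {'scene': [(np.float64(380.0), np.float64(269.0), 8), (np.float64(391.2), np.float64(272.7), 9), (np.float64(413.7), np.float64(280.1), 7), (np.float64(425.6), np.float64(284.1), 7), (np.float64(496.0), np.float64(309.2), 8), (np.float64(508.9), np.float64(314.3), 9), (np.float64(457.4), np.float64(318.4), 20), (np.float64(564.0), np.float64(319.6), 5), (np.float64(534.6), np.float64(323.7), 16), (np.float64(548.4), np.float64(328.2), 11), (np.float64(541.5), np.float64(328.5), 8)], 'top': [(np.float64(104.6), np.float64(200.0), 8), (np.float64(127.8), np.float64(204.4), 8), (np.float64(140.5), np.float64(204.5), 4), (np.float64(139.5), np.float64(208.0), 4)]}
```

Request:
step_arm([
  [0,-0.4,0.1,0.25,0],
  [0,-0.75,0.17,0.5,0],
  [0,-0.75,0.17,0.5,0],
])

```text
t: 25.45
tool_pos: [597.3, 301.3, 213.0]
eef_rot: [0.293, 0.077, 0.953, -0.026]
force: [-3.7, -1.0, -0.6]
width: 14.2
finger_force: 61.1
```

Request:
step_arm([
  [0,0.56,0,0.82,0],
  [0,1.13,0,1.65,0],
  [0,1.13,0,1.65,0],
])

```text
t: 25.75
tool_pos: [597.1, 300.9, 191.5]
eef_rot: [0.293, 0.076, 0.953, -0.026]
force: [0.4, -0.4, -0.2]
width: 14.7
finger_force: 59.6
```

```bash
python3 -c "
from h import *
st();rings()"
```

```text
t 25.75 p [597.1 300.9 191.5] tilt 34.24 tiltaz -9.6 
R [[-0.816, 0.161, 0.555], [0.13, 0.987, -0.094], [-0.563, -0.005, -0.827]] j [0.537, -0.022, 1.953, -0.53, 0.805, -0.58] F [ 0.4 -0.4 -0.2] w 14.7 59.6
 {'scene': [(np.float64(377.4), np.float64(261.4), 8), (np.float64(388.7), np.float64(266.5), 6), (np.float64(411.0), np.float64(275.5), 6), (np.float64(422.8), np.float64(280.5), 6), (np.float64(410.0), np.float64(291.2), 9), (np.float64(573.2), np.float64(308.0), 22), (np.float64(491.3), np.float64(310.7), 9), (np.float64(534.0), np.float64(314.3), 38), (np.float64(504.0), np.float64(316.3), 9), (np.float64(548.5), np.float64(318.5), 4), (np.float64(553.3), np.float64(321.9), 26), (np.float64(564.0), np.float64(319.6), 5), (np.float64(528.6), np.float64(326.5), 10), (np.float64(545.5), np.float64(325.5), 4), (np.float64(542.0), np.float64(332.3), 7), (np.float64(535.5), np.float64(337.2), 6)], 'top': [(np.float64(111.1), np.float64(204.2), 11), (np.float64(132.7), np.float64(206.7), 11), (np.float64(144.2), np.float64(206.8), 4), (np.float64(110.8), np.float64(223.3), 6)]}
```

Request:
step_arm([
  [0,0.25,0,-0.17,0],
  [0,0.5,0,-0.34,0],
  [0,0.5,0,-0.34,0],
  [0,0.5,0,-0.34,0],
  [0,0.5,0,-0.34,0],
])

```text
t: 26.35
tool_pos: [591.9, 302.2, 194.0]
eef_rot: [0.294, 0.077, 0.952, -0.025]
force: [0.6, 0.0, -0.5]
width: 14.5
finger_force: 59.4
```

```bash
python3 - <<'E'
from h import *
st();rings()
a=crop("scene",480,225,580,350,4);b=crop("top",75,150,175,275,4)
cv2.imwrite("pics/g5.png",np.hstack([a,b]))
E
```

```text
t 26.35 p [591.9 302.2 194. ] tilt 34.37 tiltaz -9.5 
R [[-0.815, 0.161, 0.557], [0.131, 0.987, -0.093], [-0.565, -0.003, -0.825]] j [0.544, -0.033, 1.96, -0.533, 0.81, -0.573] F [ 0.6  0.  -0.5] w 14.5 59.4
 {'scene': [(np.float64(379.2), np.float64(266.7), 9), (np.float64(390.3), np.float64(270.7), 9), (np.float64(412.6), np.float64(279.0), 8), (np.float64(424.7), np.float64(283.1), 7), (np.float64(415.5), np.float64(295.8), 4), (np.float64(573.4), np.float64(306.4), 14), (np.float64(494.4), np.float64(310.2), 9), (np.float64(534.7), np.float64(312.9), 27), (np.float64(507.5), np.float64(314.9), 8), (np.float64(549.5), np.float64(316.5), 4), (np.float64(554.1), np.float64(320.6), 20), (np.float64(564.0), np.float64(319.6), 5), (np.float64(533.1), np.float64(324.4), 10), (np.float64(546.5), np.float64(328.4), 14), (np.float64(534.0), np.float64(333.1), 7), (np.float64(540.5), np.float64(335.8), 4)], 'top': [(np.float64(106.6), np.float64(200.6), 7), (np.float64(129.4), np.float64(204.9), 7), (np.float64(141.3), np.float64(206.3), 7)]}
```

View pics/g5.png

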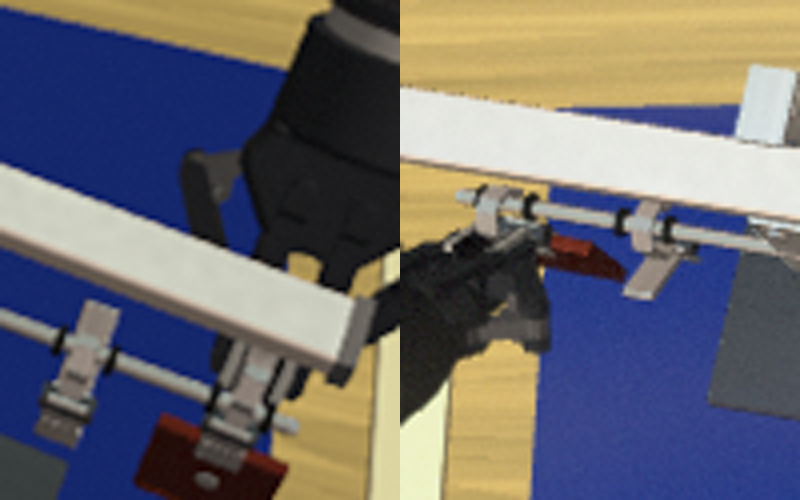

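Request:
step_arm([
  [0,0.28,-0.17,0.41,0],
  [0,0.57,-0.33,0.82,0],
  [0,0.85,-0.5,1.24,0],
  [0,0.85,-0.5,1.24,0],
  [0,0.85,-0.5,1.24,0],
  [0,0.85,-0.5,1.24,0],
])

```text
t: 27.15
tool_pos: [591.0, 297.2, 178.9]
eef_rot: [0.294, 0.077, 0.952, -0.025]
force: [0.2, -0.1, 0.9]
width: 14.1
finger_force: 59.4
```

```bash
python3 - <<'E'
from h import *
st();rings()
E
```

```text
t 27.15 p [591.  297.2 178.9] tilt 34.35 tiltaz -9.5 
R [[-0.815, 0.161, 0.557], [0.131, 0.987, -0.093], [-0.564, -0.003, -0.826]] j [0.537, -0.025, 1.98, -0.543, 0.783, -0.561] F [ 0.2 -0.1  0.9] w 14.1 59.4
 {'scene': [(np.float64(377.2), np.float64(261.0), 8), (np.float64(388.7), np.float64(265.5), 6), (np.float64(410.7), np.float64(275.1), 7), (np.float64(422.7), np.float64(280.5), 6), (np.float64(414.5), np.float64(292.8), 4), (np.float64(573.5), np.float64(306.1), 13), (np.float64(491.1), np.float64(311.0), 8), (np.float64(530.7), np.float64(313.7), 43), (np.float64(503.5), np.float64(316.4), 11), (np.float64(549.7), np.float64(321.3), 27), (np.float64(564.0), np.float64(319.6), 5), (np.float64(527.8), np.float64(327.5), 10), (np.float64(540.9), np.float64(331.7), 14), (np.float64(530.0), np.float64(336.3), 9)], 'top': [(np.float64(112.1), np.float64(203.2), 9), (np.float64(133.5), np.float64(206.5), 8), (np.float64(144.8), np.float64(208.5), 10)]}
```

```bash
cat >> h.py <<'E'
from scipy.optimize import least_squares
YR=[-160,-140,-90,-70,70,90]
def rp(q,th):
    yw=q[3];ex=np.array([np.cos(yw),np.sin(yw),0]);ey=np.array([-ex[1],ex[0],0])
    return [q[:3]+ey*(y*np.cos(th)+50*np.sin(th))+np.array([0,0,50+y*np.sin(th)-50*np.cos(th)]) for y in YR]
R0=[(380,269),(391.2,272.7),(413.7,280.1),(425.6,284.1),(496,309.2),(508.9,314.3)]
Q=least_squares(lambda q:np.r_[np.hstack([proj("scene",X)-u for X,u in zip(rp(q,q[4]),R0)]),(q[2]-200)*.3,(q[3]+.176)*50,(q[0]-584)*.05],[584,153,200,-.176,.1]).x
def tilt():
    im=read_camera("scene")["color"][250:350,365:520].astype(int).max(2)
    k,_,s,c=cv2.connectedComponentsWithStats((im<38).astype(np.uint8));c=c+[365,250]
    f=lambda th:[min(np.linalg.norm(c[i]-proj("scene",X)) for i in range(1,k) if 4<=s[i][4]<=20) for X in rp(Q,th)]
    g=np.linspace(-.3,.3,241);e=[np.sum(np.minimum(f(t),3)) for t in g];i=int(np.argmin(e));print('tilt',g[i].round(4),'err',round(e[i],2),'t',read_state()['t']);return g[i]
E
python3 -c "
from h import *
print(Q.round(3));tilt()"
```

```text
[ 5.84046e+02  1.49989e+02  2.00473e+02 -1.71000e-01  7.30000e-02]
tilt -0.0625 err 6.53 t 27.3
```

Request:
step_arm([
  [0,0.2,-0.1,0.28,0],
  [0,0.4,-0.2,0.55,0],
  [0,0.4,-0.2,0.55,0],
  [0,0.4,-0.2,0.55,0],
])

```text
t: 27.7
tool_pos: [590.6, 295.1, 171.9]
eef_rot: [0.294, 0.077, 0.952, -0.025]
force: [2.1, -1.3, 0.1]
width: 14.5
finger_force: 59.3
```

```bash
python3 -c "
from h import *
st();tilt()"
```

```text
t 27.7 p [590.6 295.1 171.9] tilt 34.36 tiltaz -9.5 
R [[-0.815, 0.161, 0.557], [0.131, 0.987, -0.093], [-0.564, -0.003, -0.826]] j [0.534, -0.021, 1.989, -0.549, 0.771, -0.555] F [ 2.1 -1.3  0.1] w 14.5 59.3
tilt -0.1125 err 7.15 t 27.75
```

Request:
step_arm([
  [0,0.2,-0.1,0.3,0],
  [0,0.2,-0.1,0.3,0],
  [0,0.2,-0.1,0.3,0],
  [0.35,0.2,-0.1,0.3,0],
  [0.35,0.2,-0.1,0.3,0],
  [0.35,0.2,-0.1,0.3,0],
  [0.35,0.2,-0.1,0.3,0],
])

```text
t: 28.45
tool_pos: [590.1, 294.4, 168.1]
eef_rot: [0.294, 0.077, 0.952, -0.025]
force: [0.0, 0.7, 0.3]
width: 29.8
finger_force: 0.0
```

```bash
python3 -c "
from h import *
st();tilt()"
```

```text
t 28.45 p [590.1 294.4 168.1] tilt 34.33 tiltaz -9.5 
R [[-0.815, 0.161, 0.556], [0.131, 0.987, -0.093], [-0.564, -0.003, -0.826]] j [0.533, -0.018, 1.993, -0.552, 0.765, -0.552] F [0.  0.7 0.3] w 29.8 0.0
tilt -0.15 err 7.12 t 28.5
```

```bash
python3 - <<'E'
from plan import *
from plant import read_state
j=read_state()['joint_positions'];p,R=fk(j);d=R[:,2]
j=seg(j,p-100*d,0,.35)
j=seg(j,[470,200,245],0,.4)
j=seg(j,[450,-250,230],0,.45)
d=fk(j)[1][:,2];G=np.array([434.7,-362.9,93.8])
j=seg(j,G-61*d,-.05,.45);print(fk(j)[1].round(3).tolist())
j=seg(j,G+19*d,0,.45)
E
```

```text
[[0.35, 0.0, -0.0, -3.33, 0.0], [0.35, 0.0, -0.0, -6.67, 0.0], [0.35, 0.0, -0.0, -10.0, 0.0]]
[535. 304. 251.] d [ 0.556 -0.093 -0.826] j [0.606, -0.186, 2.001, -0.51, 0.937, -0.58]
[[0.4, 1.4, -3.77, -0.7, 0.0], [0.4, 2.8, -7.53, -1.4, 0.0], [0.4, 4.2, -11.3, -2.1, 0.0]]
[470. 200. 245.] d [ 0.556 -0.093 -0.826] j [0.479, -0.483, 2.234, -0.434, 0.938, -0.753]
[[0.45, -0.38, -4.86, 0.46, 0.0], [0.45, -0.75, -9.72, 0.93, 0.0], [0.45, -1.12, -14.59, 1.39, 0.0], [0.45, -1.5, -19.45, 1.85, 0.0], [0.45, -1.88, -24.31, 2.31, 0.0], [0.45, -2.25, -29.17, 2.78, 0.0], [0.45, -2.62, -34.04, 3.24, 0.0], [0.45, -3.0, -38.9, 3.7, 0.0]]
[[0.45, -0.2, -2.9, 0.3, 0.0], [0.45, -0.4, -5.8, 0.6, 0.0]]
[ 450. -250.  230.] d [ 0.556 -0.093 -0.826] j [-0.792, -0.522, 2.284, 0.428, 0.92, -2.384]
[[0.45, 2.5, -3.77, 1.77, -0.017], [0.45, 5.0, -7.53, 3.53, -0.033], [0.45, 7.5, -11.3, 5.3, -0.05]]
[ 400. -357.  144.] d [ 0.556 -0.093 -0.826] j [-1.06, -0.305, 2.286, 0.62, 0.859, -2.861]
[[-0.822, 0.12, 0.556], [0.082, 0.992, -0.093], [-0.563, -0.031, -0.826]]
[[0.45, -0.0, -0.05, 4.0, 0.0], [0.45, -0.0, -0.1, 8.0, 0.0]]
[ 446. -364.   79.] d [ 0.553 -0.094 -0.828] j [-0.976, -0.11, 2.249, 0.693, 0.688, -2.91]
```

Request:
step_arm([
  [0.35,0,0,-2,0],
  [0.35,0,0,-5,0],
  [0.35,0,0,-8,0],
  [0.35,0,0,-10,0],
])

```text
t: 28.9
tool_pos: [534.3, 304.1, 253.2]
eef_rot: [0.295, 0.077, 0.952, -0.024]
force: [-0.2, 1.6, 0.2]
width: 30.0
finger_force: 0.0
```

Request:
step_arm([
  [0.4,1.4,-3.77,-0.7,0],
  [0.4,2.8,-7.53,-1.4,0],
  [0.4,4.2,-11.3,-2.1,0],
])

```text
t: 29.2
tool_pos: [469.6, 198.9, 244.8]
eef_rot: [0.294, 0.076, 0.952, -0.025]
force: [0.1, -1.1, 0.4]
width: 34.2
finger_force: 0.0
```

Request:
step_arm([
  [0.45,-0.38,-4.86,0.46,0],
  [0.45,-0.75,-9.72,0.93,0],
  [0.45,-1.12,-14.59,1.39,0],
  [0.45,-1.5,-19.45,1.85,0],
  [0.45,-1.88,-24.31,2.31,0],
  [0.45,-2.25,-29.17,2.78,0],
  [0.45,-2.62,-34.04,3.24,0],
  [0.45,-3,-38.9,3.7,0],
])

```text
t: 30.0
tool_pos: [452.4, -194.1, 233.2]
eef_rot: [0.295, 0.077, 0.952, -0.026]
force: [0.5, 0.0, 0.1]
width: 38.5
finger_force: 0.0
```

Request:
step_arm([
  [0.45,-0.2,-2.9,0.3,0],
  [0.45,-0.4,-5.8,0.6,0],
])

```text
t: 30.2
tool_pos: [449.6, -252.3, 230.0]
eef_rot: [0.294, 0.078, 0.952, -0.026]
force: [1.0, 0.2, 0.1]
width: 38.5
finger_force: 0.0
```

Request:
step_arm([
  [0.45,2.5,-3.6,1.77,0],
  [0.45,5,-7.2,3.53,0],
  [0.45,7.5,-10.9,5.3,0],
  [0.45,7.5,-10.9,5.3,0],
])

```text
t: 30.6
tool_pos: [397.9, -354.0, 138.8]
eef_rot: [0.292, 0.08, 0.953, -0.023]
force: [-0.7, 0.5, -0.3]
width: 38.6
finger_force: 0.0
```

```bash
python3 - <<'E'
from h import *
p,R=st();d=R[:,2];G=np.array([434.7,-362.9,93.8])
print('to grasp',(R.T@(G+19*d-p)/10).round(2));tilt()
E
```

```text
t 30.6 p [ 397.9 -354.   138.8] tilt 34.0 tiltaz -9.3 
R [[-0.817, 0.166, 0.552], [0.139, 0.986, -0.09], [-0.559, 0.003, -0.829]] j [-1.06, -0.305, 2.294, 0.617, 0.857, -2.805] F [-0.7  0.5 -0.3] w 38.6 0.0
to grasp [-0.61 -0.28  7.74]
tilt -0.1575 err 8.85 t 30.65
```

Request:
step_arm([
  [0.45,-0.6,-0.28,2.5,0],
  [0.45,-0.6,-0.28,5,0],
  [0.45,-0.6,-0.28,7,0],
  [0.45,-0.6,-0.28,7.7,0],
])

```text
t: 31.05
tool_pos: [449.7, -362.1, 83.6]
eef_rot: [0.294, 0.076, 0.952, -0.024]
force: [-1.1, 0.4, 0.1]
width: 38.0
finger_force: 0.0
```

Request:
step_arm([
  [0,0,0,0,0],
  [0,0,0,0,0],
  [0,0,0,0,0],
  [0,0,0,0,0],
])

```text
t: 31.45
tool_pos: [448.5, -363.9, 85.1]
eef_rot: [0.295, 0.077, 0.952, -0.026]
force: [0.6, -0.2, -0.6]
width: 14.6
finger_force: 58.4
```

```bash
python3 - <<'E'
from h import *
p,R=st();print('up6',(R.T@[0,0,6]).round(2))
E
```

```text
t 31.45 p [ 448.5 -363.9   85.1] tilt 34.43 tiltaz -9.6 
R [[-0.814, 0.161, 0.557], [0.131, 0.987, -0.095], [-0.565, -0.004, -0.825]] j [-0.973, -0.117, 2.245, 0.691, 0.694, -2.853] F [ 0.6 -0.2 -0.6] w 14.6 58.4
up6 [-3.39 -0.03 -4.95]
```

Request:
step_arm([
  [0.3,0,0,0,0],
  [0.3,0,0,0,0],
  [0.3,0.35,0,0,0],
  [0.3,0.65,0,0,0],
  [0.3,0.65,0,0,0],
])

```text
t: 31.95
tool_pos: [442.6, -362.4, 79.6]
eef_rot: [0.294, 0.077, 0.952, -0.025]
force: [-0.2, -0.4, 0.9]
width: 25.7
finger_force: 0.0
```

Request:
step_arm([
  [0,0,0,0,0],
  [0,0,0,0,0],
  [0,0,0,0,0],
  [0,0,0,0,0],
])

```text
t: 32.35
tool_pos: [443.2, -362.7, 80.3]
eef_rot: [0.294, 0.077, 0.952, -0.025]
force: [0.3, -0.2, -0.2]
width: 14.4
finger_force: 58.4
```

```bash
python3 - <<'E'
from h import *
p,R=st();c=np.array([463.7,-366.6,112]);print('crown-TCP',c-p,'grasp rel crown',p-19*R[:,2]-c)
E
```

```text
t 32.35 p [ 443.2 -362.7   80.3] tilt 34.35 tiltaz -9.5 
R [[-0.815, 0.161, 0.557], [0.131, 0.987, -0.093], [-0.564, -0.003, -0.826]] j [-0.981, -0.118, 2.255, 0.699, 0.693, -2.87] F [ 0.3 -0.2 -0.2] w 14.4 58.4
crown-TCP [20.50779245 -3.93773246 31.7229383 ] grasp rel crown [-31.08287882   5.70645368 -16.0373024 ]
```

Request:
step_arm([
  [0,-0.56,0,-0.83,0],
  [0,-1.7,0,-2.5,0],
  [0,-2.82,0,-4.13,0],
  [0,-4,0,-5.8,0],
  [0,-4,0,-5.8,0],
])

```text
t: 32.85
tool_pos: [444.9, -364.5, 155.7]
eef_rot: [0.297, 0.076, 0.952, -0.028]
force: [0.1, -0.4, -0.2]
width: 14.4
finger_force: 58.7
```

```bash
python3 - <<'E'
from h import *
from plan import *
p,R=st();j=read_state()['joint_positions']
rings()
th=tilt()
P=rp(Q,-.15)
for i in(0,1): print(P[i].round(1),proj("scene",P[i]).round(1),proj("top",P[i]).round(1))
j=seg(j,[445,-250,215],0,0);j=seg(j,[468,13,220],0,0)
E
```

```text
t 32.85 p [ 444.9 -364.5  155.7] tilt 34.67 tiltaz -10.0 
R [[-0.812, 0.161, 0.56], [0.128, 0.987, -0.099], [-0.569, -0.009, -0.822]] j [-0.981, -0.233, 2.21, 0.6, 0.814, -2.734] F [ 0.1 -0.4 -0.2] w 14.4 58.7
 {'scene': [(np.float64(376.7), np.float64(255.5), 6), (np.float64(409.3), np.float64(272.7), 7), (np.float64(421.2), np.float64(278.0), 5), (np.float64(401.8), np.float64(292.0), 9), (np.float64(398.6), np.float64(294.6), 5), (np.float64(407.6), np.float64(304.0), 13), (np.float64(412.0), np.float64(305.8), 4), (np.float64(440.4), np.float64(309.6), 46), (np.float64(416.5), np.float64(308.6), 11), (np.float64(488.0), np.float64(311.2), 9), (np.float64(500.2), np.float64(317.2), 11), (np.float64(523.9), np.float64(328.9), 9), (np.float64(536.1), np.float64(335.3), 10)], 'top': [(np.float64(116.8), np.float64(203.2), 4), (np.float64(116.3), np.float64(207.2), 6), (np.float64(147.5), np.float64(208.7), 6), (np.float64(136.8), np.float64(210.5), 6)]}
tilt -0.1575 err 9.06 t 33.0
[555.8 -13.3 224.9] [377.6 256.3] [254.9 222.3]
[559.2   6.2 222. ] [387.  260.9] [245.2 221.2]
[[0, -0.63, 3.77, -2.0, 0.0], [0, -1.27, 7.53, -4.0, 0.0], [0, -1.9, 11.3, -6.0, 0.0]]
[ 445. -250.  215.] d [ 0.56  -0.099 -0.822] j [-0.8, -0.528, 2.314, 0.442, 0.894, -2.41]
[[0, 0.2, 4.38, -0.28, 0.0], [0, 0.4, 8.77, -0.57, 0.0], [0, 0.6, 13.15, -0.85, 0.0], [0, 0.8, 17.53, -1.13, 0.0], [0, 1.0, 21.92, -1.42, 0.0], [0, 1.2, 26.3, -1.7, 0.0]]
[468.  13. 220.] d [ 0.56  -0.099 -0.822] j [-0.042, -0.696, 2.401, -0.101, 0.838, -1.41]
```

Request:
step_arm([
  [0,-0.4,2.4,-1.2,0],
  [0,-1,6,-3.2,0],
  [0,-1.5,9.2,-4.9,0],
  [0,-1.9,11.3,-6,0],
])

```text
t: 33.4
tool_pos: [443.2, -246.0, 209.7]
eef_rot: [0.294, 0.077, 0.953, -0.024]
force: [-0.9, 0.1, 0.2]
width: 14.4
finger_force: 58.8
```

Request:
step_arm([
  [0,0.15,3.3,-0.2,0],
  [0,0.3,7,-0.45,0],
  [0,0.5,11,-0.7,0],
  [0,0.7,15.2,-1,0],
  [0,0.9,19.4,-1.25,0],
  [0,1,23,-1.5,0],
  [0,1.1,25.6,-1.65,0],
  [0,1.2,26.3,-1.7,0],
])

```text
t: 34.2
tool_pos: [466.1, 17.7, 215.2]
eef_rot: [0.293, 0.075, 0.953, -0.024]
force: [-0.1, -0.7, -0.8]
width: 14.2
finger_force: 58.8
```

Request:
step_arm([
  [0,0,0,0,0],
  [0,0,0,0,0],
])

```text
t: 34.4
tool_pos: [466.3, 14.8, 215.6]
eef_rot: [0.293, 0.076, 0.953, -0.025]
force: [-0.6, 0.4, -0.8]
width: 14.6
finger_force: 58.8
```

```bash
python3 - <<'E'
from h import *
p,R=st()
a=crop("scene",345,215,445,300,4);b=crop("top",210,195,310,280,4)
c=crop("scene",440,270,580,355,2.857)[:240];d=crop("top",75,170,215,255,2.857)[:240]
w=np.vstack([np.hstack([a,b]),np.hstack([c[:,:400],d[:,:400]])]);print(w.shape);cv2.imwrite("pics/g6.png",w)
E
```

```text
t 34.4 p [466.3  14.8 215.6] tilt 34.22 tiltaz -9.5 
R [[-0.817, 0.16, 0.555], [0.131, 0.987, -0.093], [-0.562, -0.003, -0.827]] j [-0.042, -0.695, 2.405, -0.093, 0.84, -1.412] F [-0.6  0.4 -0.8] w 14.6 58.8
(580, 800, 3)
```

View pics/g6.png

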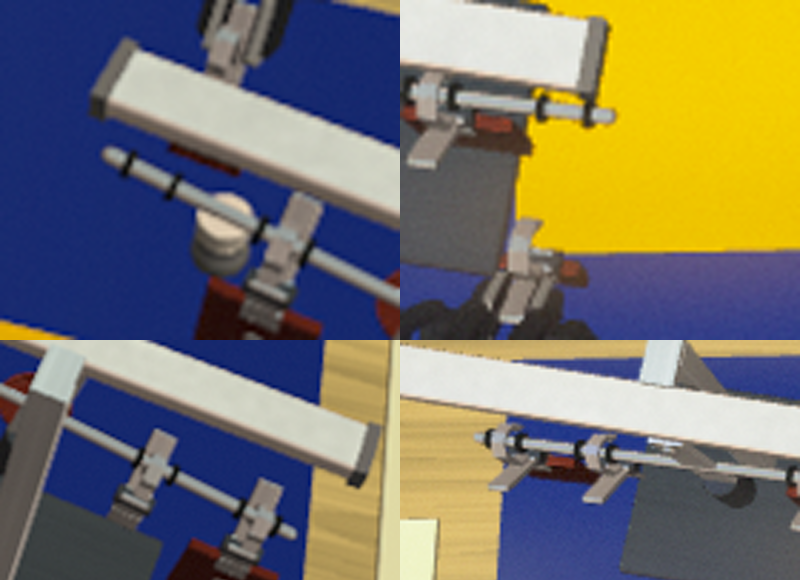

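```bash
python3 - <<'E'
from h import *
from scipy.optimize import least_squares
p=np.array([466.3,14.8,215.6])
T=lambda x,y:(210+(x-400)/4,195+y/4); S=lambda x,y:(345+x/4,215+y/4)
print('place',tri(S(148,172.5),T(565.5,110.5)),'end',tri(S(107,152),T(612,117)))
obs=[("scene",S(168,153),(3.5,-20,-100)),("scene",S(239,175),(3.5,20,-100)),("top",T(512,319),(-35,0,-11)),("scene",S(243,5),(-35,0,-11)),("top",T(586,283),(0,-20,-100))]
X=lambda q,l:q[:3]+Ro.from_euler('zyx',q[3:]).apply(l)
f=lambda q:np.hstack([proj(n,X(q,l))-uv for n,uv,l in obs]+[(q[3:]-[-.15,0,0])*15])
r=least_squares(f,[487,11,247,-.16,0,0]);print(r.x.round(3),r.fun.round(1)); print('crown-TCP',(r.x[:3]-p).round(1))
g=np.array([487,11,247.3,-.15,0,0]);print([ (proj(n,X(g,l))-uv).round(1).tolist() for n,uv,l in obs])
print('hook tip px', (proj('top',X(g,(15,0,-21)))-[210,195])*4+[400,0],(proj('top',X(g,(0,0,3)))-[210,195])*4+[400,0])
E
```

```text
place (array([555.8,  -5.2, 222.2]), np.float64(1.2)) end (array([551.4, -27.6, 224.4]), np.float64(2.4))
[ 4.85916e+02  1.31640e+01  2.45360e+02 -1.24000e-01  2.50000e-02
  1.00000e-03] [-0.6 -0.3 -0.2  0.5 -0.   0.1 -0.1 -0.1 -0.9  0.1  0.4  0.4  0. ]
crown-TCP [19.6 -1.6 29.8]
[[-1.9, -0.0], [-1.7, 1.1], [0.6, -0.8], [-0.9, -0.1], [0.1, -1.5]]
hook tip px [533.48289501 217.408652  ] [521.91220602 239.27699943]
```

Request:
step_arm([
  [0,-0.34,0,-0.5,0],
  [0,-1.5,-0.12,0.29,0],
  [0,-2.65,-0.24,1.07,0],
  [0,-3.5,-0.32,1.66,0],
  [0,-3.5,-0.32,1.66,0],
  [0,-3.5,-0.32,1.66,0],
])

```text
t: 35.2
tool_pos: [504.0, 5.2, 223.4]
eef_rot: [0.294, 0.077, 0.952, -0.025]
force: [0.1, 0.0, -0.3]
width: 14.1
finger_force: 58.8
```

```bash
python3 - <<'E'
from h import *
p,R=st();tilt();c=p+[19.8,-2,30.5];t=np.array([554.5,-4.5,252.5]);print(c,'to go',(R.T@(t-c)/10).round(2))
E
```

```text
t 35.2 p [504.    5.2 223.4] tilt 34.34 tiltaz -9.5 
R [[-0.815, 0.162, 0.556], [0.132, 0.987, -0.094], [-0.564, -0.003, -0.826]] j [-0.065, -0.58, 2.329, -0.08, 0.797, -1.436] F [ 0.1  0.  -0.3] w 14.1 58.8
tilt -0.16 err 9.08 t 35.25
[523.7744217    3.19336433 253.89143891] to go [-2.53 -0.26  1.9 ]
```

Request:
step_arm([
  [0,-0.8,-0.08,0.6,0],
  [0,-1.6,-0.16,1.2,0],
  [0,-2.2,-0.22,1.65,0],
  [0,-2.5,-0.26,1.87,0],
  [0,-2.5,-0.26,1.87,0],
  [0,-2.5,-0.26,1.87,0],
])

```text
t: 35.85
tool_pos: [534.3, -2.1, 221.7]
eef_rot: [0.294, 0.077, 0.952, -0.025]
force: [0.0, 0.5, -0.4]
width: 13.9
finger_force: 58.8
```

```bash
python3 - <<'E'
from h import *
p,R=st();tilt();c=p+[19.8,-2,30.5];print(c)
for z in(20,):print('down20',(R.T@[0,0,-z]/10).round(2))
E
```

```text
t 35.85 p [534.3  -2.1 221.7] tilt 34.33 tiltaz -9.5 
R [[-0.815, 0.161, 0.556], [0.131, 0.987, -0.093], [-0.564, -0.003, -0.826]] j [-0.079, -0.486, 2.275, -0.071, 0.757, -1.452] F [ 0.   0.5 -0.4] w 13.9 58.8
tilt -0.15 err 8.49 t 35.9
[554.13133204  -4.05934245 252.22603064]
down20 [1.13 0.01 1.65]
```

Request:
step_arm([
  [0,0.38,0,0.55,0],
  [0,0.75,0,1.1,0],
  [0,1.13,0,1.65,0],
  [0,1.13,0,1.65,0],
  [0,1.13,0,1.65,0],
])

```text
t: 36.4
tool_pos: [534.2, -2.1, 201.3]
eef_rot: [0.294, 0.077, 0.952, -0.025]
force: [0.0, -0.3, -0.2]
width: 14.7
finger_force: 58.8
```

```bash
python3 - <<'E'
from h import *
p,R=st();tilt()
E
```

```text
t 36.4 p [534.2  -2.1 201.3] tilt 34.31 tiltaz -9.5 
R [[-0.815, 0.161, 0.556], [0.131, 0.987, -0.093], [-0.564, -0.003, -0.826]] j [-0.079, -0.467, 2.297, -0.075, 0.716, -1.448] F [ 0.  -0.3 -0.2] w 14.7 58.8
tilt -0.1575 err 7.8 t 36.45
```

Request:
step_arm([
  [0,0.26,0,0.39,0],
  [0,0.53,0.1,0.77,0],
  [0,0.79,0.2,1.16,0],
  [0,0.79,0.2,1.16,0],
  [0,0.79,0.2,1.16,0],
])

```text
t: 36.95
tool_pos: [534.6, -0.1, 187.4]
eef_rot: [0.294, 0.077, 0.952, -0.025]
force: [-0.2, -0.3, -0.4]
width: 14.2
finger_force: 58.8
```

```bash
python3 - <<'E'
from h import *
p,R=st();tilt()
E
```

```text
t 36.95 p [ 5.346e+02 -1.000e-01  1.874e+02] tilt 34.31 tiltaz -9.5 
R [[-0.816, 0.161, 0.556], [0.131, 0.987, -0.093], [-0.564, -0.003, -0.826]] j [-0.074, -0.451, 2.311, -0.082, 0.686, -1.437] F [-0.2 -0.3 -0.4] w 14.2 58.8
tilt -0.0775 err 8.84 t 37.0
```

Request:
step_arm([
  [0,0.22,0.1,0.33,0],
  [0,0.45,0.2,0.66,0],
  [0,0.56,0.3,0.83,0],
  [0,0.56,0.3,0.83,0],
  [0,0.56,0.3,0.83,0],
])

```text
t: 37.5
tool_pos: [535.2, 2.8, 177.6]
eef_rot: [0.294, 0.077, 0.952, -0.025]
force: [0.3, 0.0, -1.2]
width: 14.5
finger_force: 58.8
```

```bash
python3 - <<'E'
from h import *
p,R=st();tilt()
E
```

```text
t 37.5 p [535.2   2.8 177.6] tilt 34.33 tiltaz -9.5 
R [[-0.815, 0.161, 0.556], [0.131, 0.987, -0.093], [-0.564, -0.003, -0.826]] j [-0.066, -0.437, 2.319, -0.091, 0.665, -1.422] F [ 0.3  0.  -1.2] w 14.5 58.8
tilt -0.0175 err 8.34 t 37.55
```

Request:
step_arm([
  [0,0.06,0,0.08,0],
  [0.35,0.06,0,0.08,0],
  [0.35,0.06,0,0.08,0],
  [0.35,0.06,0,0.08,0],
  [0.35,0.06,0,0.08,0],
  [0.35,0.06,0,0.08,0],
])

```text
t: 38.15
tool_pos: [535.2, 2.7, 176.9]
eef_rot: [0.294, 0.077, 0.952, -0.025]
force: [-1.1, 0.2, 0.1]
width: 29.7
finger_force: 0.0
```

Request:
step_arm([
  [0.35,0,0,-1.5,0],
  [0.35,0,0,-4,0],
  [0.35,0,0,-7,0],
  [0.35,0,0,-11,0],
  [0.35,0,0,-15,0],
  [0.35,0,0,-15,0],
  [0.35,0,0,-15,0],
  [0.35,0,0,-15,0],
])

```text
t: 38.95
tool_pos: [451.5, 16.7, 299.1]
eef_rot: [0.293, 0.077, 0.953, -0.025]
force: [0.2, -0.0, -0.5]
width: 30.0
finger_force: 0.0
```

Request:
step_arm([
  [0.35,0,0,0,0],
  [0.35,0,0,0,0],
  [0.35,0,0,0,0],
  [0.35,0,0,0,0],
  [0.35,0,0,0,0],
  [0.35,0,0,0,0],
  [0.35,0,0,0,0],
  [0.35,0,0,0,0],
])

```text
t: 39.75
tool_pos: [451.8, 16.7, 300.8]
eef_rot: [0.294, 0.077, 0.952, -0.025]
force: [0.3, 0.0, 0.3]
width: 30.0
finger_force: 0.0
```

```bash
python3 - <<'E'
from h import *
p,R=st();tilt()
im=read_camera("scene")["color"].astype(int)
# brown pixel blobs around the bar
m=((im[...,0]-im[...,2]>35)&(im[...,1]<60)&(im[...,0]<140)).astype(np.uint8)
k,_,s,c=cv2.connectedComponentsWithStats(m[240:400,350:600])
print([(s[i].tolist(),c[i].round().tolist()) for i in range(1,k) if s[i][4]>40])
E
```

```text
t 39.75 p [451.8  16.7 300.8] tilt 34.36 tiltaz -9.5 
R [[-0.815, 0.161, 0.557], [0.131, 0.987, -0.093], [-0.564, -0.003, -0.825]] j [-0.038, -0.779, 2.308, -0.085, 1.018, -1.425] F [0.3 0.  0.3] w 30.0 0.0
tilt -0.0075 err 6.59 t 39.8
[([91, 42, 11, 7, 48], [96.0, 45.0]), ([90, 51, 8, 10, 46], [93.0, 55.0])]
```

```bash
python3 -c "
from plant import *
print(job_done())"
```

```text
the job is handed in; nothing more can be done
None
```

I hung the big base on the high (left) side, then the small base on the right, and handed the job in at about 40 s. With the robot clear, the bar read about −0.01 rad, so it is level. The steepest tilt I measured was about 0.16 rad (9°). My last picture was taken before the small base went on, so that hang is confirmed only by the level bar.

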